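# Thread flanged collars onto a drive spindle

## Robot

A 6-joint arm with a two-finger parallel gripper is mounted at the origin on a cart in front of the work surface, level with it; the furniture and walls round the work are solid. World frame = base frame: x ahead of the robot, y to its left, z up, the work surface at z = 0. Lengths are in mm, angles in rad, forces in N, time in s.
With the tool pointing down it reaches from about 350 to 775 mm from the base axis. Payload 7.3 kg.
Tool frame: the origin (TCP) lies on the centre line of the jaws, within the pads' length; the fingertips stand 22 mm ahead of it and the grasp point (between the pads) lies 3 mm ahead of it; z points along the fingers, y is the direction in which the jaws open and shut (so a half turn about z gives the same grasp; the last joint's range is limited). The gripper opens to 92 mm and grips with 3 to 60 N. Pads are 19 mm wide; open, the fingers measure 130 mm over their backs; the gripper's body (75 mm by 190 mm) begins 47 mm behind the grasp point.
Start: joints at [1.124, 0.342, 1.524, -0, 1.275, -0.146], TCP at [155.535, 501.453, 214.641] pointing down, gripper open.
Joint ranges: [-2.53, 2.53], [-0.77, 2.02], [0.04, 2.7], [-1, 4.14], [0.28, 2.66], [-3.11, 3.11]. Speed limits (rad/s): [2.57, 2.57, 3.14, 3.14, 3.14, 3.14].

## Interface

Orientations are given as [roll, pitch, yaw] about the fixed x, y, z axes, in that order (R = Rz(yaw) Ry(pitch) Rx(roll)).
In Python, from plant import get_obs, capture, close_job gives the robot as it stands.
- The arm moves only by the tool carry_out, never from a script. Its arguments are lists of equal length, an entry for each row: "xyz": the shift along the tool's x, y, z scaled (see below), a list of three; "dr": the turn, a rotation vector about the tool's x, y, z scaled (see below), a list of three. A call has 1 to 8 rows; each row shifts and turns the commanded pose from where the row before left it, along the tool's axes as they then stand; what a row does not reach is not made up. The controller multiplies each number of a shift by 0.06 m and each number of a turn by 8 degrees. A row lasts 1/8 s, in which the tool goes at most 62.5 mm and 10.7 degrees, less where a joint would pass 70% of its speed; a pose out of reach is approached as far as the arm can. A call with a number of a shift or a turn outside -1 to 1 is refused whole. A call with a gripper value outside its range is refused whole. "gripper" is the gripper's target within -1 to 1 (fully open at 1, half-way at 0, shut at -1), set as the call begins (left out, the last holds). The fingers move at their own pace and stop on an object; the grip force is fixed at half the most. Time passes only in rows, so rows that do not move let the fingers close. It gives the time, the measured TCP pose, the force and the opening at its end, in the units of the state.
- get_obs(): the state, without advancing time (a new reading comes with each control period).
- capture(name): name is "side" or "top"; returns a dict with "image" (400x640x3 uint8, blue, green, red), "fx", "fy", "cx", "cy" (pixels), "pose" (4x4, takes a point from camera to world coordinates). Camera axes: x right, y up, looking along -z (the intrinsics and any distortion apply to the point x, -y, -z); pixel columns grow to the right and rows downward; lengths in mm; the calibration is good to about 2 mm. A picture is of the moment at which its call begins. There is no depth.
- close_job(): hands the job in, once; it reports no verdict.
The state is a dict: "time": time; "joint_positions": joint angles; "dq": joint speeds; "tau": joint torques, N m; "tool_pos": TCP position; "tcp_rot": TCP orientation; "contact_force": force on the tool from outside, world axes, zero at the start; "moment": the same for the moment, N m; "grip_width": finger opening in mm.
Only numpy, scipy, OpenCV 4.12 (cv2) and the standard library are available. Lean on these libraries where they do the work, as an engineer would, in place of code of your own. Each camera call takes 0.05 s, during which the arm holds its last target.

## Task

Thread the three flanged collars from the sloping rack onto the upright spindle of the drive unit, one at a time: the largest first, then the medium one, and the smallest last on top, each hub up and lying flat on the one below. The largest has a square bore and must go right down onto the seat: turn it on the spindle, feeling for the place where it drops over the square foot, whose angle you are not told. Let go of everything, and leave the beaker, the little bottle and the timer where they stand.

Things in the scene. Friction and masses are not known exactly. Their poses are not given: they have to be found in the camera images.
- collar_large_mid (a point): Largest collar: disc 110 mm wide, square bore 27 mm across flats all through, sides parallel to this frame's x and y. Steel, 18 mm high: a flat 6 mm disc below, on it a round hub 50 mm wide and 12 mm high. Point: its centre on the bore axis, half-way up; z axis along the bore, out of the hub side. Starts hub up on the rack's slope.
- collar_medium_mid (a point): Medium collar: disc 90 mm wide, round bore 27.4 mm. Steel, 18 mm high: a flat 6 mm disc below, on it a round hub 50 mm wide and 12 mm high. Point: its centre on the bore axis, half-way up; z axis along the bore, out of the hub side. Starts hub up on the rack's slope.
- collar_small_mid (a point): Smallest collar: disc 70 mm wide, round bore 27.4 mm. Steel, 18 mm high: a flat 6 mm disc below, on it a round hub 50 mm wide and 12 mm high. Point: its centre on the bore axis, half-way up; z axis along the bore, out of the hub side. Starts hub up on the rack's slope.
- rack: Fixed rack, 335 mm wide, whose board slopes 30 degrees, falling towards the robot (its -x); origin on the bench under the middle peg. Three stub pegs 108 mm apart along its level y axis, 22 mm thick, stand 10 mm out of the board, square to it, one in each collar's bore (about 2.5 mm play). Collars lie in any order, their y axes along the rack's y.
- spindle_seat (a point): Centre of the seat at the spindle's foot, on its upright axis (z up): steel face 60 mm wide, 40 mm above the bench, on a grey housing 130 x 130 mm, 36 mm high. The fixed spindle starts with a square foot 25 x 25 mm, 10 mm high, turned to an unknown angle that this frame does NOT give. The square bore fits within 4 degrees; else it rests on the corners, 10 mm too high.
- spindle_top (a point): Top of the fixed spindle, on its axis, 56 mm above the seat. Above the square foot the spindle is round, 25 mm thick; over its last 11 mm it tapers to 15 mm.
- glass_beaker: Clear beaker, 71 mm wide, 91 mm high, upright; origin at the centre of its underside. A bystander.
- little_bottle: Small lab bottle, 43 mm wide, 86 mm high, upright; origin at the centre of its underside. A bystander.
- bench_timer: Small flat timer, 64 x 66 x 19 mm; origin at the centre of its underside. A bystander.
Mind the look-alikes: they are no part of the job. Leave any green look-alike of the part that bears collar_small_mid alone. Leave any yellow look-alike of the part that bears collar_medium_mid alone.

How it is judged (in metres and radians):
On the way, in this order (a step that is already met when the one before it is completed fails the run):
1. the largest collar is on the spindle, down on the seat over the square foot (horizontal distance between collar_large_mid and spindle_seat below 0.004 m and z of collar_large_mid in the frame of spindle_seat between 0.006 and 0.012 m and angle between collar_large_mid's own z axis and vertical below 0.08 rad), for 0.2 s.
2. the medium collar is on the spindle, flat on the largest (all of step 1 and horizontal distance between collar_medium_mid and spindle_seat below 0.004 m and z of collar_medium_mid in the frame of spindle_seat between 0.024 and 0.03 m and angle between collar_medium_mid's own z axis and vertical below 0.08 rad), for 0.2 s.
3. the smallest collar is on the spindle, flat on the medium one (all of step 2 and horizontal distance between collar_small_mid and spindle_seat below 0.004 m and z of collar_small_mid in the frame of spindle_seat between 0.042 and 0.048 m and angle between collar_small_mid's own z axis and vertical below 0.08 rad), for 0.2 s.
At the end, for the whole second after the job is handed in: All three collars are on the spindle hub up, largest on the seat, medium on it, smallest on top: centres within 4 mm of the spindle axis and 9, 27 and 45 mm above the seat (each within 3 mm), tilted less than 0.08 rad (all of step 3); the robot touches nothing.
It fails at once if the beaker is moved more than 3 cm or tipped over (distance of glass_beaker from where it was at the start of the episode above 0.03 m or angle between glass_beaker's own z axis and vertical above 0.5 rad).
It fails at once if the little bottle is moved more than 3 cm or tipped over (distance of little_bottle from where it was at the start of the episode above 0.03 m or angle between little_bottle's own z axis and vertical above 0.5 rad).
It fails at once if the timer is moved more than 3 cm or tipped over (distance of bench_timer from where it was at the start of the episode above 0.03 m or angle between bench_timer's own z axis and vertical above 0.5 rad).
It also fails if it takes over 72 s, if anything falls off the work surface, if the arm or the gripper's body presses on something with over 40 N, if the wrist force passes 120 N, or if a joint passes its speed limit or range.

## Working session

There is one attempt and no reset: what is moved stays moved. The work goes in short steps, Python scripts to look and compute and a tool call to move; the robot and the scene stay as the last step left them, time stands still between calls to the robot, and variables do not carry over. Pictures are saved under pics/ and viewed, and the job is handed in when it is done.

Besides the shell and the picture viewer there is one more tool, called after ">>>" by a JSON object that holds its "method" and its "body". carry_out: Moves the arm, as the interface text tells. Shifts and turns lie within -1 to 1; 1 stands for 0.06 m of shift or 8 degrees of turn. Its arguments: {"type":"object","properties":{"xyz":{"type":"array"},"dr":{"type":"array"},"gripper":{"type":"number"}},"required":["xyz","dr"]}

```bash
ls; mkdir -p pics; python3 - <<'E'
from plant import get_obs, capture
import cv2,numpy as np,pickle
o=get_obs();print(o)
for n in("side","top"):
    c=capture(n);cv2.imwrite(f"pics/{n}0.png",c["image"]);print(n,[c[k] for k in("fx","fy","cx","cy")],c.keys());print(np.round(c["pose"],4).tolist())
    pickle.dump(c,open(f"{n}0.pkl","wb"))
E
```

```text
pics
{'time': 0.0, 'joint_positions': array([ 1.12403483e+00,  3.42711536e-01,  1.52499683e+00,  1.45660065e-05,
        1.27539937e+00, -1.46023294e-01]), 'dq': array([-2.13053217e-05, -1.63717258e-03, -1.28656780e-04, -9.53825825e-04,
       -9.54034300e-04, -1.10434445e-03]), 'tau': array([-2.58965163e-03, -4.31220603e+01, -2.44228131e+01,  7.15872017e-02,
        5.55862812e-02, -2.10900348e-04]), 'tool_pos': array([155.32269855, 501.06228208, 213.95782881]), 'tcp_rot': array([-3.14009572e+00, -2.34232425e-04,  2.84085002e+00]), 'contact_force': array([ 0.00745515, -0.22246601,  0.58003974]), 'moment': array([-0.00802227, -0.01207318,  0.01273213]), 'grip_width': 91.9416158679833}
side [461.83984935402276, 461.83984935402276, 316.93533389747006, 197.74874279947042] dict_keys(['image', 'fx', 'fy', 'cx', 'cy', 'pose'])
[[0.9872, 0.0995, -0.1249, 353.8659], [-0.1593, 0.5624, -0.8114, -1097.7992], [-0.0105, 0.8209, 0.571, 827.2031], [0.0, 0.0, 0.0, 1.0]]
top [400.8143808836444, 400.8143808836444, 319.4760532929004, 197.4372418335255] dict_keys(['image', 'fx', 'fy', 'cx', 'cy', 'pose'])
[[-0.0296, 0.9878, -0.1531, 307.8554], [-0.9995, -0.0301, -0.0012, -55.0078], [-0.0058, 0.153, 0.9882, 1406.3034], [0.0, 0.0, 0.0, 1.0]]
```

View pics/side0.png

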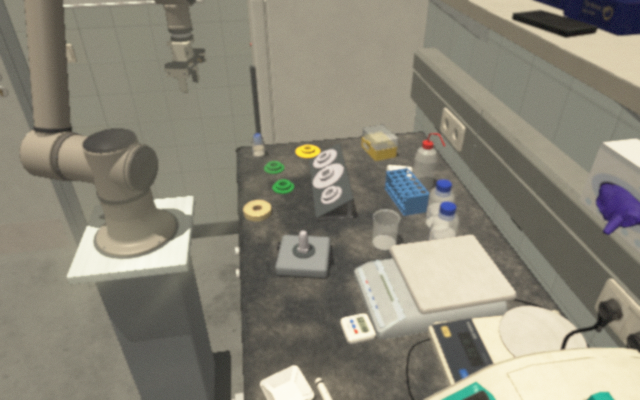

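View pics/top0.png

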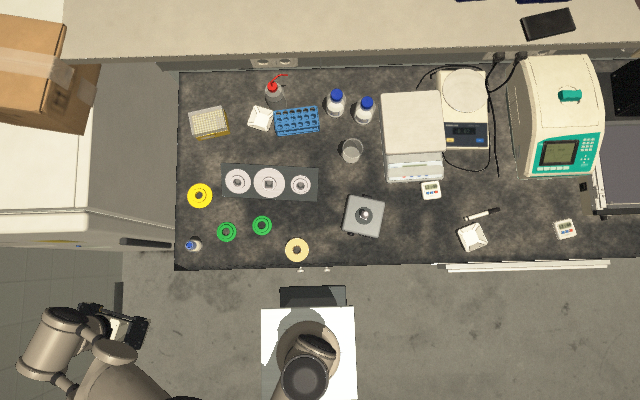

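```bash
python3 - <<'E'
import cv2
a=cv2.imread("pics/top0.png")[155:245,215:395];b=cv2.imread("pics/side0.png")[140:285,250:410]
cv2.imwrite("pics/z1.png",cv2.resize(a,None,fx=4.4,fy=4.4,interpolation=cv2.INTER_CUBIC))
cv2.imwrite("pics/z2.png",cv2.resize(b,None,fx=4,fy=4,interpolation=cv2.INTER_CUBIC))
E
```

```text
(no output)
```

View pics/z1.png

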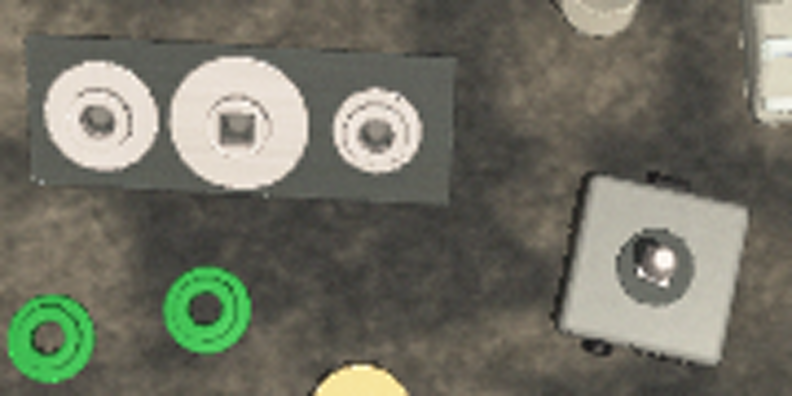

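View pics/z2.png

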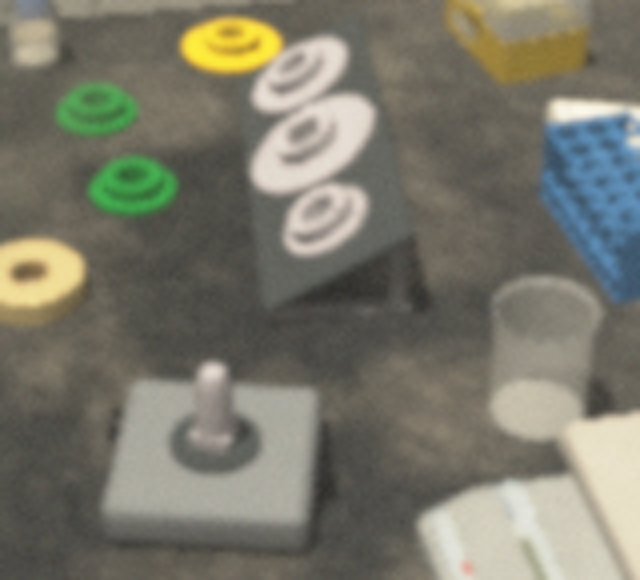

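```bash
cat > h.py <<'E'
import cv2,numpy as np,pickle
def ray(c,u,v):
    P=c["pose"];d=np.array([(u-c["cx"])/c["fx"],-(v-c["cy"])/c["fy"],-1.]);d=P[:3,:3]@d
    return P[:3,3],d/np.linalg.norm(d)
def onz(c,u,v,z):
    o,d=ray(c,u,v);return o+d*(z-o[2])/d[2]
def proj(c,p):
    P=c["pose"];q=P[:3,:3].T@(np.asarray(p,float)-P[:3,3]);return np.array([c["cx"]+c["fx"]*q[0]/-q[2],c["cy"]-c["fy"]*q[1]/-q[2]])
def tri(c1,p1,c2,p2):
    o1,d1=ray(c1,*p1);o2,d2=ray(c2,*p2)
    s=np.linalg.lstsq(np.c_[d1,-d2],o2-o1,rcond=None)[0]
    a=o1+s[0]*d1;b=o2+s[1]*d2;return (a+b)/2,np.linalg.norm(a-b)
E
python3 - <<'E'
from h import *
np.set_printoptions(precision=1,suppress=True)
T=pickle.load(open("top0.pkl","rb"));S=pickle.load(open("side0.pkl","rb"))
# collar masks
def blobs(c,roi,thr):
    x0,x1,y0,y1=roi;im=c["image"][y0:y1,x0:x1];g=cv2.resize(im,None,fx=4,fy=4,interpolation=cv2.INTER_CUBIC)
    m=((g.min(2)>thr)).astype(np.uint8)*255
    m=cv2.morphologyEx(m,cv2.MORPH_OPEN,np.ones((3,3)))
    out=[]
    for k in cv2.findContours(m,cv2.RETR_EXTERNAL,cv2.CHAIN_APPROX_NONE)[0]:
        if cv2.contourArea(k)<16*60: continue
        h=cv2.convexHull(k)
        e=cv2.fitEllipse(k);M=cv2.moments(h)
        f=lambda p:((p[0]+.5)/4-.5+x0,(p[1]+.5)/4-.5+y0)
        out.append((f(e[0]),np.array(e[1])/4,e[2],f((M['m10']/M['m00'],M['m01']/M['m00']))))
    return sorted(out,key=lambda t:t[0][0])
t=blobs(T,(218,322,160,205),130);s=blobs(S,(300,352,145,215),130)
for r in t:print("T",np.array(r[0]),r[1],r[2],np.array(r[3]))
for r in s:print("S",np.array(r[0]),r[1],r[2],np.array(r[3]))
ss=sorted(s,key=lambda r:r[0][1])
if len(t)==3 and len(ss)==3:
    P=[tri(T,a[0],S,b[0]) for a,b in zip(t,ss)]
    for p in P:print(p[0],p[1])
    print(np.linalg.norm(P[0][0]-P[1][0]),np.linalg.norm(P[1][0]-P[2][0]))
E
```

```text
T [237.5 180.8] [24.2 26.5] 122.30257415771484 [237.5 180.8]
T [268.9 182.4] [30. 32.] 114.89468383789062 [268.9 182.4]
T [300.2 184.2] [19.1 20.1] 98.53179931640625 [300.3 184.2]
S [327.7 175.3] [28.8 54. ] 176.4233856201172 [327.8 175.7]
```

```bash
python3 - <<'E'
from h import *
S=pickle.load(open("side0.pkl","rb"))
x0,x1,y0,y1=300,352,140,215
im=S["image"][y0:y1,x0:x1];g=cv2.resize(im,None,fx=8,fy=8,interpolation=cv2.INTER_CUBIC)
print(np.round(S["image"][140:212,::].min(2)[::1,327][:]).tolist())
for thr in(140,150,160,165,170):
    m=(g.min(2)>thr).astype(np.uint8);print(thr,[ (round(cv2.contourArea(k)/64),np.round(np.array(cv2.minEnclosingCircle(k)[0])/8+[x0,y0],1).tolist()) for k in cv2.findContours(m,0,1)[0] if cv2.contourArea(k)>2000])
cv2.imwrite("pics/z3.png",g)
E
```

```text
[92, 89, 91, 86, 87, 86, 86, 85, 91, 123, 166, 197, 204, 201, 198, 189, 175, 158, 147, 155, 179, 196, 205, 199, 180, 176, 190, 208, 202, 172, 140, 125, 131, 149, 168, 174, 161, 142, 135, 156, 186, 202, 207, 209, 207, 188, 160, 157, 178, 184, 178, 157, 146, 147, 162, 183, 188, 175, 140, 118, 143, 181, 187, 159, 119, 97, 95, 92, 95, 93, 90, 81]
140 [(1106, [328.6, 176.4])]
150 [(1058, [328.6, 176.4])]
160 [(252, [331.4, 195.1]), (753, [325.2, 168.7])]
165 [(244, [331.5, 195.2]), (734, [325.4, 168.8])]
170 [(180, [331.6, 195.2]), (714, [325.4, 168.8])]
```

View pics/z3.png

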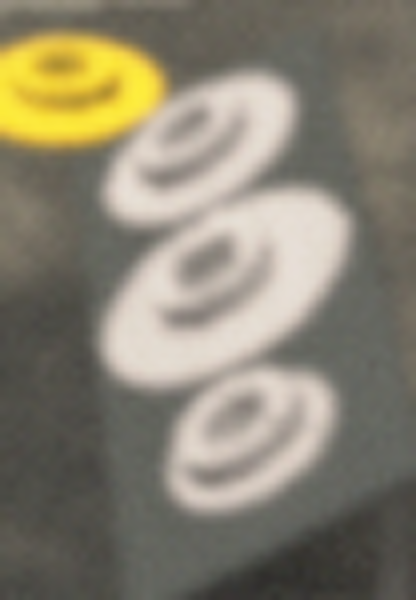

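```bash
python3 - <<'E'
from h import *
np.set_printoptions(precision=1,suppress=True)
T=pickle.load(open("top0.pkl","rb"));S=pickle.load(open("side0.pkl","rb"))
t=[(237.5,180.8),(268.9,182.4),(300.2,184.2)]
s=[(324.7,158.2),(328.2,175.4),(331.1,194.3)]
P=[]
for a,b in zip(t,s):
    p,e=tri(T,a,S,b);P.append(p);print(p,e)
print(np.linalg.norm(P[0]-P[1]),np.linalg.norm(P[1]-P[2]))
d=P[2]-P[0];print("yaw of -y",np.degrees(np.arctan2(d[0],-d[1])))
# board corners top
x0,y0=215,155
g=cv2.resize(T["image"],None,fx=4,fy=4,interpolation=cv2.INTER_CUBIC)
def f(k): return ((k[0]+.5)/4-.5,(k[1]+.5)/4-.5)
# housing mask
im=T["image"][185:245,330:395];g=cv2.resize(im,None,fx=8,fy=8,interpolation=cv2.INTER_CUBIC)
cv2.imwrite("pics/z4.png",g)
im=S["image"][225:285,270:340];g=cv2.resize(im,None,fx=8,fy=8,interpolation=cv2.INTER_CUBIC)
cv2.imwrite("pics/z5.png",g)
E
```

```text
[585.  227.1  52.6] 1.6505349041231605
[576.7 119.   52.1] 2.727061103019409
[566.3  11.4  53.7] 1.7851841869028577
108.4136485302621 108.1472862646723
yaw of -y -4.954585084568995
```

View pics/z4.png

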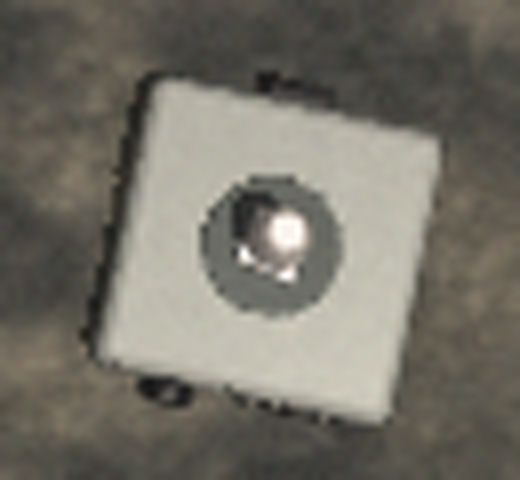

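View pics/z5.png

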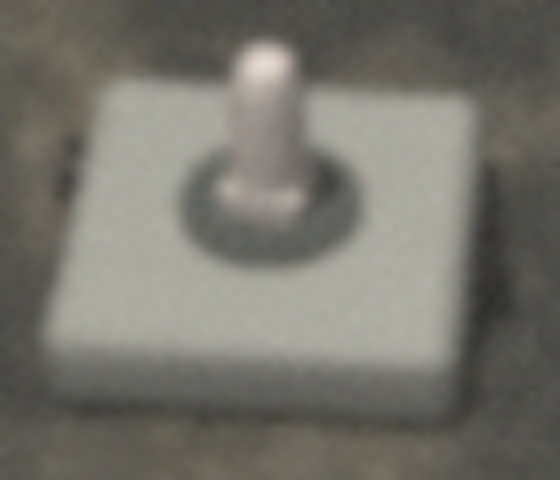

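```bash
python3 - <<'E'
from h import *
np.set_printoptions(precision=1,suppress=True)
T=pickle.load(open("top0.pkl","rb"));S=pickle.load(open("side0.pkl","rb"))
f=lambda x,y,x0,y0:((x+.5)/8-.5+x0,(y+.5)/8-.5+y0)
c=f(271,246.5,330,185);p=onz(T,*c,40);print("seat top",c,p)
for n,(x,y) in dict(l=(180,206),r=(362,206),b=(267,269)).items(): print("side",n,onz(S,*f(x,y,270,225),40))
q=proj(S,p);print("seat in side",(q-[270,225]+.5)*8)
q=proj(S,p+[0,0,56]);print("top in side",(q-[270,225]+.5)*8)
q=proj(T,p+[0,0,56]);print("top in top",(q-[330,185]+.5)*8)
print("foot corners top", onz(T,*f(240,257,330,185),50)-p,onz(T,*f(291,274,330,185),50)-p)
print("foot corners side", onz(S,*f(218,187,270,225),50)-p,onz(S,*f(285,215,270,225),50)-p,onz(S,*f(307,190,270,225),50)-p)
# housing corners in top, z=36
C=[onz(T,*f(x,y,330,185),40) for x,y in((160,78),(438,140),(388,420),(100,355))]
for k in C:print(k)
print(np.mean(C,0))
E
```

```text
seat top (363.4375, 215.375) [ 452.9 -201.9   40. ]
side l [ 425.5 -201.4   40. ]
side r [ 483.1 -211.4   40. ]
side b [ 449.  -235.7   40. ]
seat in side [265.1 197.9]
top in side [260.1  62.4]
top in top [285.5 232.2]
foot corners top [-5.1 14.4 10. ] [-13.   -6.9  10. ]
foot corners side [-15.2  -3.9  10. ] [  4.  -20.8  10. ] [ 12.5 -10.2  10. ]
[ 527.3 -157.5   40. ]
[ 496.7 -275.8   40. ]
[ 377.4 -248.1   40. ]
[ 408.7 -127.    40. ]
[ 452.5 -202.1   40. ]
```

```bash
cat >> h.py <<'E'
from scipy.spatial.transform import Rotation as Ro, Slerp
def Rtool(heading_y,tilt=0,psi=-5.):
    """tool rotation: jaw axis heading (deg) horizontal, tilt deg = pitch forward"""
    a=np.radians(heading_y);y=np.array([np.cos(a),np.sin(a),0.])
    h=np.array([np.sin(a),-np.cos(a),0.]) # horizontal, y rotated -90 (forward)
    t=np.radians(tilt);z=h*np.sin(t)-np.array([0,0,1])*np.cos(t)
    return Ro.from_matrix(np.c_[np.cross(y,z),y,z])
def plan(o,p1,R1,n=None,dec=2,step=55.):
    p=np.array(o["tool_pos"]);R=Ro.from_euler("xyz",o["tcp_rot"])
    ang=np.degrees((R.inv()*R1).magnitude());d=np.linalg.norm(p1-p)
    n=n or max(1,int(np.ceil(max(d/step,ang/7.5))))
    S=Slerp([0,1],Ro.concatenate([R,R1]));X=[];D=[]
    for i in range(1,n+1):
        gp=p+(np.asarray(p1)-p)*1.0 if i==n else None
        tp=np.array(o["tool_pos"])+(np.asarray(p1)-o["tool_pos"])*i/n; tR=S(i/n)
        s=np.round(R.inv().apply(tp-p)/60,dec);w=np.round(np.degrees((R.inv()*tR).as_rotvec())/8,dec)
        p=p+R.apply(s*60);R=R*Ro.from_rotvec(np.radians(w*8))
        X.append((s+0.).tolist());D.append((w+0.).tolist())
    print("n",n,"d %.1f ang %.1f"%(d,ang))
    for i in range(0,n,8): print('xyz',X[i:i+8],'\ndr',D[i:i+8])
def show(o):
    R=Ro.from_euler("xyz",o["tcp_rot"]).as_matrix()
    print("t %.2f"%o["time"],"p",np.round(o["tool_pos"],1),"F",np.round(o["contact_force"],1),"M",np.round(o["moment"],2),"w %.1f"%o["grip_width"],"yhead %.2f"%np.degrees(np.arctan2(R[1,1],R[0,1])),"z",np.round(R[:,2],3),"q",np.round(o["joint_positions"],2))
E
python3 - <<'E'
from h import *
from plant import get_obs
o=get_obs();show(o)
n=-Rtool(85,30).as_matrix()[:,2];print(n)
p=np.array([576.7,119,52.1])
print(p+25*n,p+110*n)
plan(o,p+110*n,Rtool(85,30))
E
```

```text
t 0.10 p [155.4 501.1 214. ] F [ 0.3  0.4 -0.5] M [ 0.02  0.02 -0.02] w 91.7 yhead 72.77 z [-0.001 -0.001 -1.   ] q [ 1.12  0.34  1.52 -0.    1.28 -0.15]
[-0.49809735  0.04357787  0.8660254 ]
[564.24756627 120.08944678  73.75063509] [521.9092916  123.79356585 147.36279442]
n 10 d 530.2 ang 32.4
xyz [[-0.77, -0.42, 0.11], [-0.75, -0.44, 0.15], [-0.74, -0.45, 0.19], [-0.72, -0.47, 0.22], [-0.69, -0.48, 0.25], [-0.67, -0.5, 0.29], [-0.64, -0.52, 0.32], [-0.62, -0.53, 0.35]] 
dr [[-0.04, -0.37, -0.15], [-0.04, -0.38, -0.15], [-0.04, -0.37, -0.15], [-0.04, -0.38, -0.15], [-0.04, -0.37, -0.15], [-0.05, -0.37, -0.14], [-0.04, -0.38, -0.15], [-0.04, -0.37, -0.15]]
xyz [[-0.58, -0.55, 0.37], [-0.55, -0.55, 0.4]] 
dr [[-0.04, -0.37, -0.15], [-0.04, -0.38, -0.15]]
```

>>> {"method": "carry_out", "body": {"xyz": [[-0.77,-0.42,0.11],[-0.75,-0.44,0.15],[-0.74,-0.45,0.19],[-0.72,-0.47,0.22],[-0.69,-0.48,0.25],[-0.67,-0.5,0.29],[-0.64,-0.52,0.32],[-0.62,-0.53,0.35]], "dr": [[-0.04,-0.37,-0.15],[-0.04,-0.38,-0.15],[-0.04,-0.37,-0.15],[-0.04,-0.38,-0.15],[-0.04,-0.37,-0.15],[-0.05,-0.37,-0.14],[-0.04,-0.38,-0.15],[-0.04,-0.37,-0.15]], "gripper": 1}}

```text
time: 1.1
tool_pos: [449.9, 198.3, 160.7]
tcp_rot: [3.13, 0.421, 3.008]
contact_force: [0.8, 1.2, 0.3]
grip_width: 91.8
```

>>> {"method": "carry_out", "body": {"xyz": [[-0.58,-0.55,0.37],[-0.55,-0.55,0.4],[0,0,0]], "dr": [[-0.04,-0.37,-0.15],[-0.04,-0.38,-0.15],[0,0,0]]}}

```text
time: 1.48
tool_pos: [522.4, 121.8, 146.7]
tcp_rot: [3.141, 0.523, 3.049]
contact_force: [-0.8, -0.0, 0.3]
grip_width: 91.5
```

```bash
python3 - <<'E'
from h import *
from plant import get_obs
o=get_obs();show(o)
n=-Rtool(85,30).as_matrix()[:,2]
p=np.array([576.7,119,52.1])
plan(o,p+25*n,Rtool(85,30),dec=3,step=30)
E
```

```text
t 1.48 p [522.4 121.8 146.7] F [-0.8 -0.   0.3] M [ 0.04  0.31 -0.01] w 91.5 yhead 84.73 z [ 0.497 -0.045 -0.866] q [ 0.16  0.24  2.04 -0.35  0.37 -1.02]
n 3 d 84.1 ang 0.3
xyz [[0.001, 0.012, 0.467], [0.001, 0.011, 0.467], [0.001, 0.011, 0.467]] 
dr [[-0.004, -0.002, -0.011], [-0.004, -0.002, -0.011], [-0.003, -0.002, -0.01]]
```

>>> {"method": "carry_out", "body": {"xyz": [[0,0.012,0.467],[0,0.011,0.467],[0,0,0]], "dr": [[0,0,-0.011],[0,0,-0.011],[0,0,-0.01]]}}

```text
time: 1.85
tool_pos: [550.2, 125.5, 101.6]
tcp_rot: [-3.136, 0.516, 3.059]
contact_force: [0.2, 1.3, -0.4]
grip_width: 91.6
```

```bash
python3 - <<'E'
from h import *
from plant import get_obs,capture
o=get_obs();show(o)
n=-Rtool(85,30).as_matrix()[:,2]
p=np.array([576.7,119,52.1])
plan(o,p+25*n,Rtool(85,30),dec=3,step=30)
c=capture("top");cv2.imwrite("pics/a1.png",cv2.resize(c["image"][140:240,200:360],None,fx=5,fy=5,interpolation=2))
c=capture("side");cv2.imwrite("pics/a2.png",cv2.resize(c["image"][120:230,240:400],None,fx=5,fy=5,interpolation=2))
E
```

```text
t 1.85 p [550.2 125.5 101.6] F [ 0.2  1.3 -0.4] M [ 0.01  0.31 -0.  ] w 91.6 yhead 85.13 z [ 0.491 -0.046 -0.87 ] q [ 0.16  0.36  2.02 -0.46  0.28 -0.91]
n 2 d 31.7 ang 0.5
xyz [[0.009, -0.034, 0.262], [0.011, -0.034, 0.261]] 
dr [[-0.011, -0.028, 0.016], [-0.011, -0.029, 0.016]]
```

View pics/a1.png

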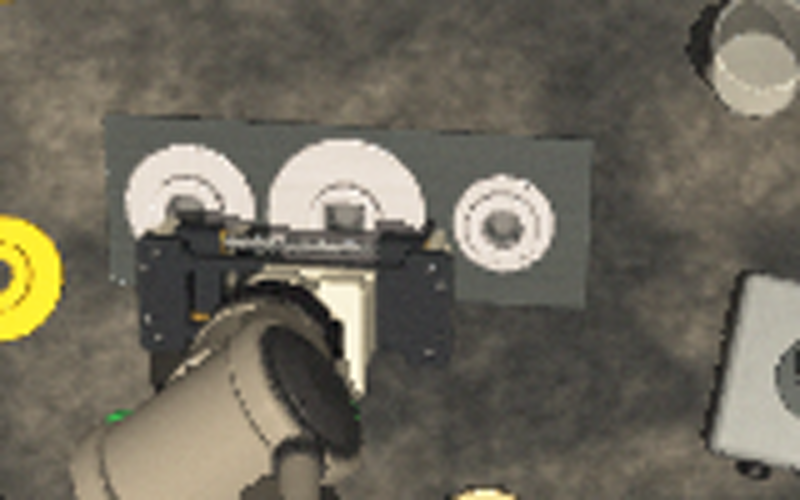

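View pics/a2.png

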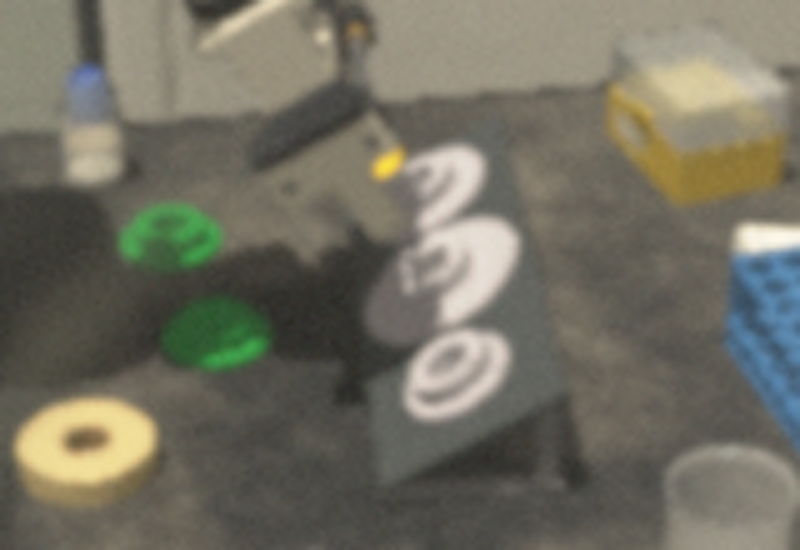

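```bash
cat >> h.py <<'E'
def nrm(psi=-5.):
    a=np.radians(psi);return np.array([-.5*np.cos(a),-.5*np.sin(a),.8660254])
def grasp_tcp(p,R,up=7.,tip=3.5):
    return np.asarray(p)+up*nrm()-(22-tip)*R.as_matrix()[:,2]
E
python3 - <<'E'
from h import *
from plant import get_obs
o=get_obs()
R=Rtool(85,22);g=grasp_tcp([576.7,119,52.1],R);print(g)
plan(o,g+40*nrm(),R,dec=3,n=3)
E
```

```text
[566.30946817 119.90905374  75.31507911]
n 3 d 8.8 ang 7.7
xyz [[-0.001, -0.024, -0.042], [0.001, -0.024, -0.042], [0.003, -0.025, -0.043]] 
dr [[-0.006, 0.321, 0.01], [-0.005, 0.322, 0.01], [-0.006, 0.321, 0.009]]
```

>>> {"method": "carry_out", "body": {"xyz": [[0,-0.024,-0.042],[0,-0.024,-0.042],[0,-0.025,-0.043],[0,0,0]], "dr": [[0,0.32,0.01],[0,0.32,0.01],[0,0.32,0.01],[0,0,0]]}}

```text
time: 2.45
tool_pos: [547.8, 121.4, 111.6]
tcp_rot: [-3.14, 0.388, 3.053]
contact_force: [0.8, -0.7, -0.5]
grip_width: 91.9
```

```bash
python3 - <<'E'
from h import *
from plant import get_obs
o=get_obs();show(o)
R=Rtool(85,22);g=grasp_tcp([576.7,119,52.1],R)
plan(o,g,R,dec=3,n=3)
E
```

```text
t 2.45 p [547.8 121.4 111.6] F [ 0.8 -0.7 -0.5] M [0.03 0.23 0.01] w 91.9 yhead 84.89 z [ 0.377 -0.035 -0.926] q [ 0.13  0.36  1.91 -0.18  0.5  -1.21]
n 3 d 40.7 ang 0.3
xyz [[-0.019, 0.001, 0.225], [-0.02, 0.001, 0.226], [-0.02, 0.001, 0.225]] 
dr [[-0.004, 0.01, -0.003], [-0.004, 0.01, -0.004], [-0.004, 0.01, -0.003]]
```

>>> {"method": "carry_out", "body": {"xyz": [[-0.02,0,0.225],[-0.02,0,0.225],[-0.02,0,0.18],[0,0,0]], "dr": [[0,0.01,0],[0,0.01,0],[0,0.01,0],[0,0,0]]}}

```text
time: 2.95
tool_pos: [564.1, 119.2, 74.5]
tcp_rot: [-3.139, 0.378, 3.053]
contact_force: [0.0, -0.2, -0.5]
grip_width: 91.6
```

```bash
python3 - <<'E'
from h import *
from plant import get_obs,capture
o=get_obs();show(o)
R=Rtool(85,22);g=grasp_tcp([576.7,119,52.1],R)
plan(o,g,R,dec=3,n=1)
c=capture("side");cv2.imwrite("pics/b2.png",cv2.resize(c["image"][120:230,260:400],None,fx=5.5,fy=5.4,interpolation=2))
E
```

```text
t 2.95 p [564.1 119.2  74.5] F [ 0.  -0.2 -0.5] M [0.   0.26 0.02] w 91.6 yhead 84.88 z [ 0.368 -0.036 -0.929] q [ 0.12  0.44  1.9  -0.19  0.43 -1.2 ]
n 1 d 2.4 ang 0.4
xyz [[-0.037, 0.015, 0.001]] 
dr [[-0.024, -0.041, -0.007]]
```

View pics/b2.png

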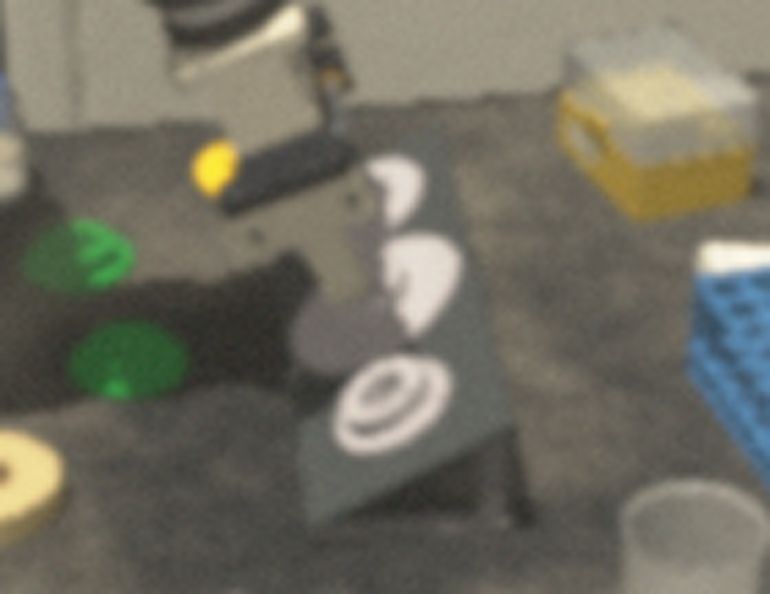

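>>> {"method": "carry_out", "body": {"xyz": [[-0.035,0.015,0.0],[0,0,0],[0,0,0],[0,0,0],[0,0,0],[0,0,0]], "dr": [[0,-0.04,0],[0,0,0],[0,0,0],[0,0,0],[0,0,0],[0,0,0]], "gripper": -1}}

```text
time: 3.75
tool_pos: [566.5, 120.1, 76.9]
tcp_rot: [-3.139, 0.386, 3.053]
contact_force: [0.4, -0.2, -0.2]
grip_width: 36.3
```

```bash
python3 - <<'E'
from h import *
from plant import get_obs
o=get_obs();show(o)
R=Ro.from_euler("xyz",o["tcp_rot"])
plan(o,o["tool_pos"]+60*nrm(),R,dec=2,n=3)
E
```

```text
t 3.75 p [566.5 120.1  76.9] F [ 0.4 -0.2 -0.2] M [0.07 0.23 0.02] w 36.3 yhead 84.88 z [ 0.375 -0.036 -0.926] q [ 0.12  0.44  1.9  -0.2   0.43 -1.19]
n 3 d 60.0 ang 0.0
xyz [[0.05, 0.0, -0.33], [0.04, 0.0, -0.33], [0.05, 0.0, -0.33]] 
dr [[0.0, 0.0, 0.0], [0.0, 0.0, 0.0], [0.0, 0.0, 0.0]]
```

```bash
python3 - <<'E'
from h import *
from plant import get_obs,capture
c=capture("side");cv2.imwrite("pics/c2.png",cv2.resize(c["image"][130:220,270:370],None,fx=7,fy=6.6,interpolation=2));pickle.dump(c,open("c2.pkl","wb"))
c=capture("top");cv2.imwrite("pics/c1.png",cv2.resize(c["image"][150:240,220:340],None,fx=6.5,fy=6.5,interpolation=2))
show(get_obs())
E
```

```text
t 3.85 p [566.5 120.1  76.9] F [-0.  -0.4  1. ] M [0.06 0.27 0.01] w 28.3 yhead 84.89 z [ 0.375 -0.036 -0.926] q [ 0.12  0.44  1.9  -0.2   0.43 -1.19]
```

View pics/c2.png

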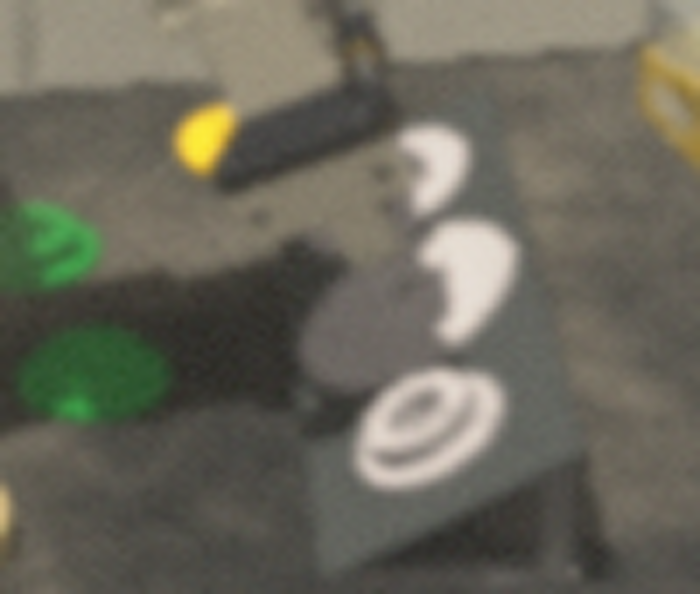

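View pics/c1.png

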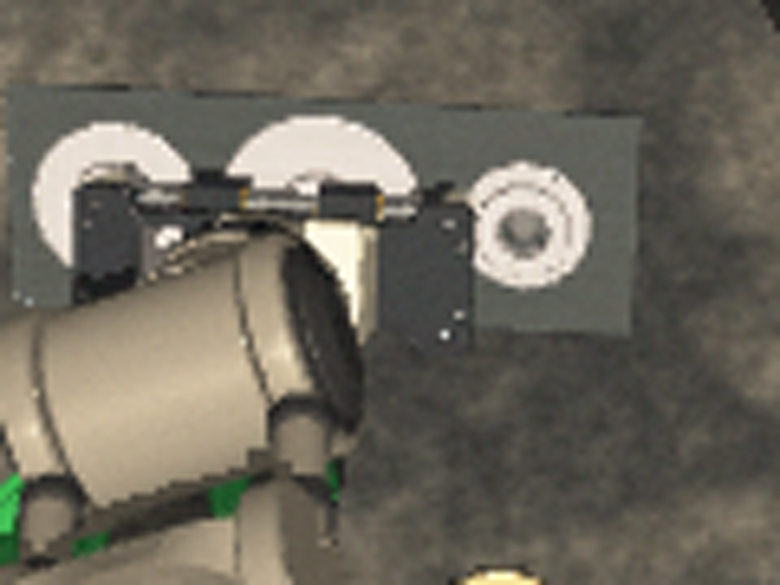

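```bash
python3 - <<'E'
from h import *
T=pickle.load(open("top0.pkl","rb"));S=pickle.load(open("side0.pkl","rb"))
f=lambda x,y,x0,y0:((x+.5)/8-.5+x0,(y+.5)/8-.5+y0)
c=f(271,246.5,330,185)
p0=onz(T,*c,40);h=lambda q:(proj(S,q)-[270,225]+.5)*8
th=np.linspace(0,2*np.pi,200)
E=np.array([h(p0+30*np.array([np.cos(t),np.sin(t),0])) for t in th]);print(E.min(0),E.max(0))
for dy in (3,5,7):
    print(dy,tri(T,c,S,f(268+3,198+dy,270,225)))
# what side residual would imply on collars: apply shift
t=[(237.5,180.8),(268.9,182.4),(300.2,184.2)]
s=[(324.7,158.2),(328.2,175.4),(331.1,194.3)]
for d in (0,.7,1):
    for a,b in zip(t,s): print(d,tri(T,a,S,(b[0]-.6,b[1]-d)))
E
```

```text
[171.82982377 137.33320928] [358.36583091 260.9466406 ]
3 (array([ 453.94819819, -202.13463808,   38.2544978 ]), np.float64(1.8062018753522389))
5 (array([ 453.97266614, -202.21581329,   37.48321658]), np.float64(1.6920524190258404))
7 (array([ 453.99714713, -202.29705093,   36.7114694 ]), np.float64(1.5778310256400263))
0 (array([583.95099126, 227.07254994,  52.94546297]), np.float64(0.3090180433041668))
0 (array([575.71785806, 119.02813248,  52.4617224 ]), np.float64(0.87902600488489))
0 (array([565.38513057,  11.43243405,  54.06691633]), np.float64(0.050331700053047664))
0.7 (array([583.59313398, 226.43716202,  55.96751072]), np.float64(0.19952489725127118))
0.7 (array([575.40694573, 118.65896678,  55.26256867]), np.float64(1.3554112656292947))
0.7 (array([565.12132179,  11.29464057,  56.64277749]), np.float64(0.4965329946150254))
1 (array([583.44006509, 226.16533666,  57.26003756]), np.float64(0.4170099897659305))
1 (array([575.27392883, 118.50097928,  56.4607385 ]), np.float64(1.5591872366226749))
1 (array([565.00843276,  11.23562531,  57.74493326]), np.float64(0.6874382570976801))
```

```bash
python3 - <<'E'
from h import *
from plant import get_obs
S=pickle.load(open("c2.pkl","rb"));o=get_obs();R=Ro.from_euler("xyz",o["tcp_rot"]).as_matrix();p=o["tool_pos"]
g=cv2.resize(S["image"][130:220,270:370],None,fx=7,fy=6.6,interpolation=2)
def d(q,col):
    u=proj(S,q);u=((u-[270,130]+.5)*[7,6.6]).astype(int);print(u);cv2.circle(g,u.tolist(),3,col,-1)
d(p,(0,0,255))
for s in(1,-1):
  for x in(-9.5,9.5): d(p+R@np.array([x,s*14,22]),(0,255,0))
d(p+R@np.array([0,0,-44]),(255,0,0))
cv2.imwrite("pics/c3.png",g)
E
```

```text
[385 260]
[420 273]
[381 287]
[426 304]
[386 318]
[347 186]
```

View pics/c3.png

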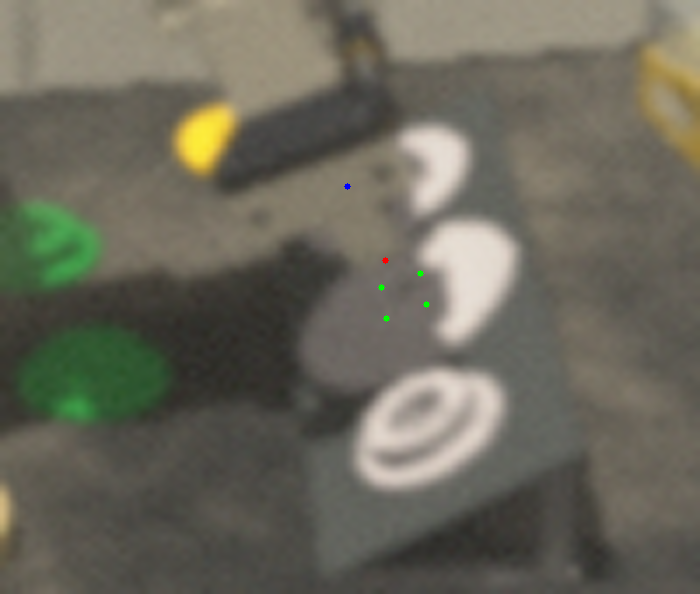

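```bash
python3 - <<'E'
from h import *
S=pickle.load(open("c2.pkl","rb"))
g=S["image"][140:200,300:350].astype(float);g=np.clip((g-50)*2.2,0,255).astype(np.uint8)
cv2.imwrite("pics/c4.png",cv2.resize(g,None,fx=10,fy=10,interpolation=2))
E
```

```text
(no output)
```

View pics/c4.png

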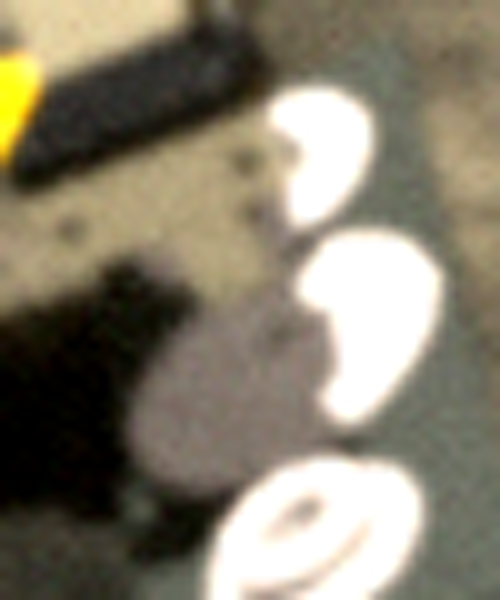

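```bash
python3 - <<'E'
from h import *
S=pickle.load(open("side0.pkl","rb"))
R=Ro.from_euler("xyz",[-3.139,.378,3.053]).as_matrix();p=np.array([564.1,119.2,74.5])
g=cv2.imread("pics/b2.png");g=np.clip((g.astype(float)-50)*2,0,255).astype(np.uint8)
def d(q,col):
    u=proj(S,q);u=((u-[260,120]+.5)*[5.5,5.4]).astype(int);cv2.circle(g,u.tolist(),3,col,-1)
d(p,(0,0,255))
for s,c in((1,(0,255,0)),(-1,(255,255,0))):
  for x in(-9.5,9.5):
   for y in (46,65):d(p+R@np.array([x,s*y,22]),c)
cv2.imwrite("pics/b3.png",g[150:450,150:550])
E
```

```text
(no output)
```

View pics/b3.png

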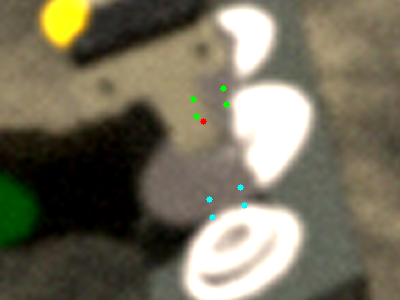

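```bash
python3 - <<'E'
from h import *
from plant import get_obs
T=pickle.load(open("top0.pkl","rb"));o=get_obs()
R=Ro.from_euler("xyz",o["tcp_rot"]).as_matrix();p=o["tool_pos"]
g=cv2.imread("pics/c1.png")
def d(q,col):
    u=proj(T,q);u=((u-[220,150]+.5)*6.5).astype(int);cv2.circle(g,u.tolist(),3,col,-1)
d(p,(0,0,255))
for s,c in((1,(0,255,0)),(-1,(255,255,0))):
  for x in(-9.5,9.5):
   for y in (14,33):d(p+R@np.array([x,s*y,22]),c)
for s in(1,-1):
 for x in(-37,37):
  d(p+R@np.array([x,s*95,-44]),(255,0,255))
cv2.imwrite("pics/c5.png",g)
show(o)
E
```

```text
t 3.85 p [566.5 120.1  76.9] F [-0.  -0.4  1. ] M [0.06 0.27 0.01] w 28.3 yhead 84.89 z [ 0.375 -0.036 -0.926] q [ 0.12  0.44  1.9  -0.2   0.43 -1.19]
```

View pics/c5.png

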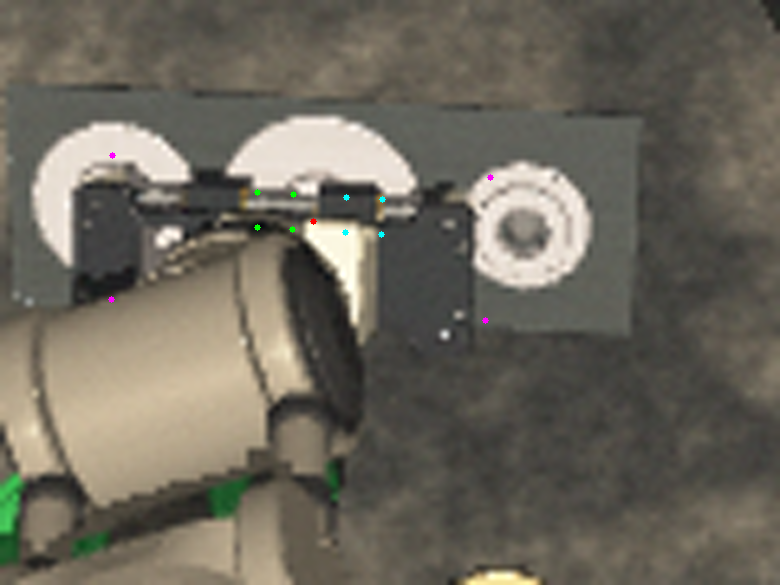

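```bash
python3 - <<'E'
from h import *
S=pickle.load(open("side0.pkl","rb"));T=pickle.load(open("top0.pkl","rb"))
R=Ro.from_euler("xyz",[-3.14,0,2.84]).as_matrix();p=np.array([155.3,501.1,214.])
g=cv2.resize(S["image"][0:110,140:240],None,fx=6,fy=5.4,interpolation=2)
def d(q,col):
    u=proj(S,q);u=((u-[140,0]+.5)*[6,5.4]).astype(int);cv2.circle(g,u.tolist(),3,col,-1)
d(p,(0,0,255))
for s,c in((1,(0,255,0)),(-1,(255,255,0))):
  for x in(-9.5,9.5):
   for y in (46,65):d(p+R@np.array([x,s*y,22]),c)
for s in(1,-1):
 for x in(-37,37):
  d(p+R@np.array([x,s*95,-44]),(255,0,255))
cv2.imwrite("pics/d1.png",g)
E
```

```text
(no output)
```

View pics/d1.png

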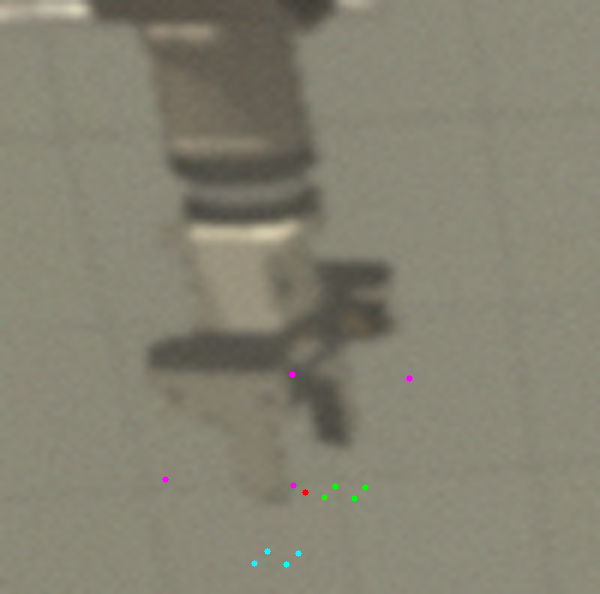

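>>> {"method": "carry_out", "body": {"xyz": [[0,0,0],[0,0,0],[0,0,0],[0,0,0],[0,0,0],[0,0,0],[0,0,0],[0,0,0.05]], "dr": [[0,0,0],[0,0,0],[0,0,0],[0,0,0],[0,0,0],[0,0,0],[0,0,0],[0,0,0]], "gripper": 1}}

```text
time: 4.85
tool_pos: [567.8, 120.0, 74.2]
tcp_rot: [-3.139, 0.387, 3.053]
contact_force: [0.3, 0.4, 0.2]
grip_width: 91.4
```

>>> {"method": "carry_out", "body": {"xyz": [[0,0,0.05],[0,0,0]], "dr": [[0,0,0],[0,0,0]]}}

```text
time: 5.1
tool_pos: [568.6, 119.8, 70.9]
tcp_rot: [-3.139, 0.386, 3.053]
contact_force: [-0.6, -0.9, -0.1]
grip_width: 91.7
```

>>> {"method": "carry_out", "body": {"xyz": [[0,0,0.05],[0,0,0]], "dr": [[0,0,0],[0,0,0]]}}

```text
time: 5.35
tool_pos: [569.8, 119.7, 68.3]
tcp_rot: [-3.139, 0.386, 3.053]
contact_force: [0.7, 0.4, 0.2]
grip_width: 91.8
```

>>> {"method": "carry_out", "body": {"xyz": [[0,0,0.05],[0,0,0]], "dr": [[0,0,0],[0,0,0]]}}

```text
time: 5.6
tool_pos: [571.0, 119.6, 65.6]
tcp_rot: [-3.139, 0.386, 3.053]
contact_force: [-0.1, -0.2, -0.3]
grip_width: 92.1
```

>>> {"method": "carry_out", "body": {"xyz": [[0,0,0.05],[0,0,0]], "dr": [[0,0,0],[0,0,0]]}}

```text
time: 5.85
tool_pos: [572.1, 119.5, 62.8]
tcp_rot: [-3.139, 0.386, 3.053]
contact_force: [0.5, -1.2, -0.2]
grip_width: 92.0
```

>>> {"method": "carry_out", "body": {"xyz": [[0,0,0.05],[0,0,0]], "dr": [[0,0,0],[0,0,0]]}}

```text
time: 6.1
tool_pos: [573.2, 119.4, 60.0]
tcp_rot: [-3.139, 0.386, 3.053]
contact_force: [-0.0, 0.3, -1.0]
grip_width: 91.7
```

```bash
python3 - <<'E'
from h import *
from plant import get_obs,capture
show(get_obs())
c=capture("side");g=np.clip((c["image"][120:220,270:370].astype(float)-40)*1.8,0,255).astype(np.uint8)
cv2.imwrite("pics/e2.png",cv2.resize(g,None,fx=6,fy=6,interpolation=2))
E
```

```text
t 6.10 p [573.2 119.4  60. ] F [-0.   0.3 -1. ] M [ 0.03  0.26 -0.  ] w 91.7 yhead 84.89 z [ 0.375 -0.036 -0.926] q [ 0.12  0.48  1.9  -0.21  0.39 -1.18]
```

View pics/e2.png

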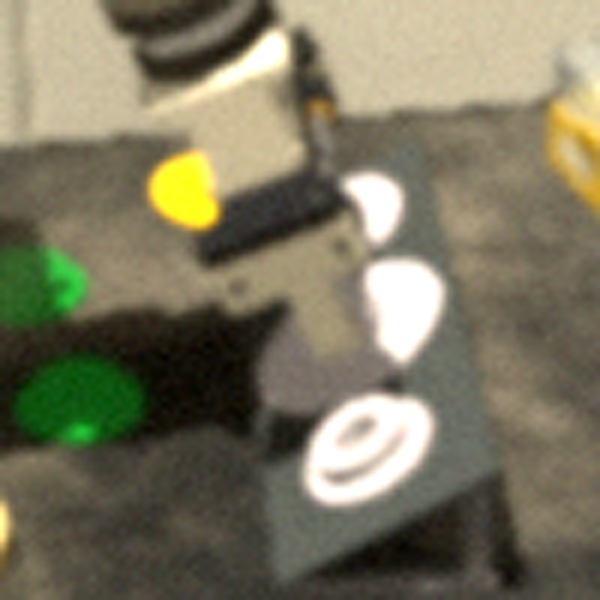

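```bash
python3 - <<'E'
from h import *
from plant import get_obs
S=pickle.load(open("side0.pkl","rb"));o=get_obs();R=Ro.from_euler("xyz",o["tcp_rot"]).as_matrix();p=o["tool_pos"]
for L in(22,10,0,-10,-20): print(L,proj(S,p+R@np.array([0,-55,L])),proj(S,p+R@np.array([0,-46,L])))
E
```

```text
22 [330.91159584 188.27745373] [330.63341898 186.67488746]
10 [329.46540485 185.31917648] [329.19346035 183.72458495]
0 [328.24994695 182.83287869] [327.98329397 181.24509921]
-10 [327.02500973 180.32719034] [326.76373897 178.74637731]
-20 [325.79048185 177.80188369] [325.53468568 176.22819455]
```

>>> {"method": "carry_out", "body": {"xyz": [[0,0,0.05],[0,0,0]], "dr": [[0,0,0],[0,0,0]]}}

```text
time: 6.4
tool_pos: [574.3, 119.3, 57.2]
tcp_rot: [-3.139, 0.386, 3.053]
contact_force: [0.0, 0.2, 0.4]
grip_width: 91.7
```

>>> {"method": "carry_out", "body": {"xyz": [[0,0,0.05],[0,0,0]], "dr": [[0,0,0],[0,0,0]]}}

```text
time: 6.65
tool_pos: [575.4, 119.2, 54.4]
tcp_rot: [-3.139, 0.386, 3.053]
contact_force: [0.3, 0.0, 0.2]
grip_width: 91.4
```

>>> {"method": "carry_out", "body": {"xyz": [[0,0,0.05],[0,0,0]], "dr": [[0,0,0],[0,0,0]]}}

```text
time: 6.9
tool_pos: [576.6, 119.1, 51.6]
tcp_rot: [-3.139, 0.386, 3.053]
contact_force: [-0.3, -0.6, 0.3]
grip_width: 91.8
```

>>> {"method": "carry_out", "body": {"xyz": [[0,0,0.05],[0,0,0]], "dr": [[0,0,0],[0,0,0]]}}

```text
time: 7.15
tool_pos: [577.7, 119.0, 48.8]
tcp_rot: [-3.139, 0.386, 3.053]
contact_force: [-0.2, 0.3, 0.1]
grip_width: 92.0
```

>>> {"method": "carry_out", "body": {"xyz": [[0,0,0.05],[0,0,0]], "dr": [[0,0,0],[0,0,0]]}}

```text
time: 7.4
tool_pos: [578.8, 118.8, 46.1]
tcp_rot: [-3.139, 0.386, 3.053]
contact_force: [-0.2, -0.6, -0.8]
grip_width: 92.0
```

```bash
python3 - <<'E'
from h import *
from plant import get_obs,capture
show(get_obs())
c=capture("side");g=np.clip((c["image"][130:210,290:370].astype(float)-40)*1.8,0,255).astype(np.uint8)
cv2.imwrite("pics/f2.png",cv2.resize(g,None,fx=7,fy=7,interpolation=2))
c=capture("top");g=c["image"][150:230,220:340]
cv2.imwrite("pics/f1.png",cv2.resize(g,None,fx=6,fy=6,interpolation=2))
E
```

```text
t 7.40 p [578.8 118.8  46.1] F [-0.2 -0.6 -0.8] M [0.03 0.27 0.03] w 92.0 yhead 84.88 z [ 0.375 -0.036 -0.926] q [ 0.12  0.51  1.9  -0.22  0.37 -1.17]
```

View pics/f2.png

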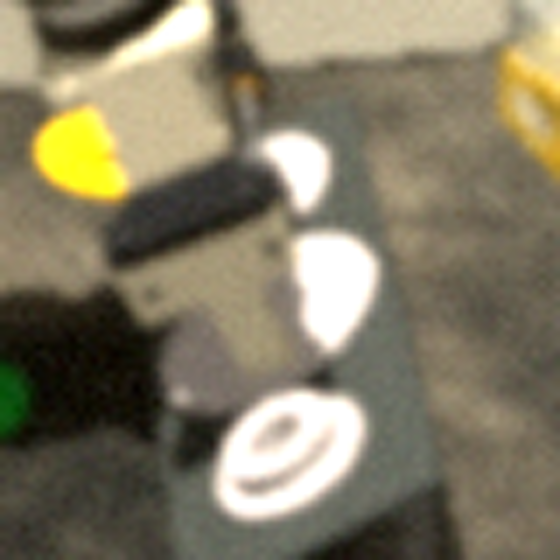

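View pics/f1.png

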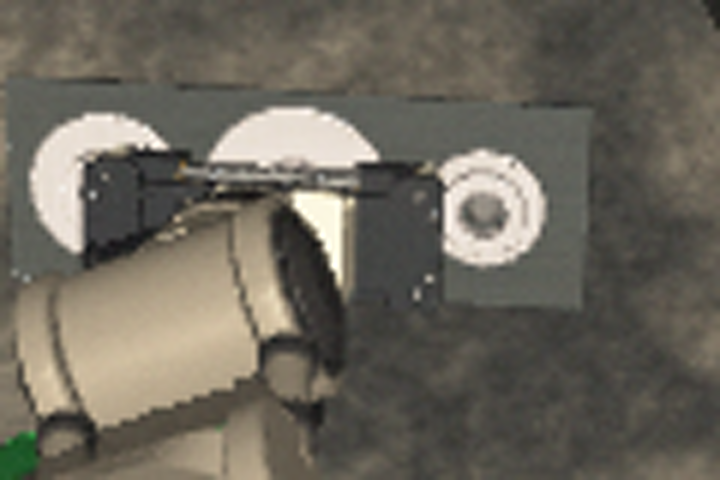

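>>> {"method": "carry_out", "body": {"xyz": [[0,0,0.04],[0,0,0]], "dr": [[0,0,0],[0,0,0]]}}

```text
time: 7.75
tool_pos: [579.9, 118.9, 44.4]
tcp_rot: [-3.139, 0.387, 3.053]
contact_force: [-2.0, -0.2, 3.3]
grip_width: 91.7
```

>>> {"method": "carry_out", "body": {"xyz": [[0,0,0.04],[0,0,0]], "dr": [[0,0,0],[0,0,0]]}}

```text
time: 8.0
tool_pos: [580.3, 118.9, 43.8]
tcp_rot: [-3.139, 0.388, 3.053]
contact_force: [-14.6, -0.6, 23.3]
grip_width: 91.5
```

>>> {"method": "carry_out", "body": {"xyz": [[0,0,0.03],[0,0,0]], "dr": [[0,0,0],[0,0,0]]}}

```text
time: 8.25
tool_pos: [580.4, 118.9, 43.6]
tcp_rot: [-3.139, 0.388, 3.053]
contact_force: [-25.4, -0.8, 38.8]
grip_width: 91.7
```

```bash
python3 - <<'E'
from h import *
S=pickle.load(open("side0.pkl","rb"));R=Ro.from_euler("xyz",[-3.139,.386,3.053]).as_matrix()
for p,ob in(((573.2,119.4,60.),(324,179)),((578.8,118.8,46.1),(327,183))):
    p=np.array(p);print("obs",ob)
    for dz in(25,30,35,40):print(" dz",dz,proj(S,p+R@np.array([0,-50,22])+[0,0,dz]))
    for L in(-5,-10,-15,-20):print(" L",L,proj(S,p+R@np.array([0,-50,L])))
E
```

```text
obs (324, 179)
 dz 25 [330.80437782 180.58601246]
 dz 30 [330.81534877 179.20391181]
 dz 35 [330.82636434 177.81619046]
 dz 40 [330.8374248  176.42281405]
 L -5 [327.48502646 180.72777923]
 L -10 [326.87284755 179.47430517]
 L -15 [326.25828469 178.21594981]
 L -20 [325.64132392 176.95268459]
obs (327, 183)
 dz 25 [332.6037278  184.32947277]
 dz 30 [332.6182659  182.96288457]
 dz 35 [332.63286277 181.59077083]
 dz 40 [332.64751879 180.21309797]
 L -5 [329.30407716 184.47170605]
 L -10 [328.69893943 183.23268655]
 L -15 [328.09145877 181.98886988]
 L -20 [327.48162154 180.74022815]
```

>>> {"method": "carry_out", "body": {"xyz": [[-0.03,0,-0.12],[0,0,0],[0,0,0],[0,0,0],[0,0,0],[0,0,0],[0,0,0],[0,0,0]], "dr": [[0,0,0],[0,0,0],[0,0,0],[0,0,0],[0,0,0],[0,0,0],[0,0,0],[0,0,0]], "gripper": -1}}

```text
time: 9.25
tool_pos: [580.1, 118.7, 47.3]
tcp_rot: [-3.139, 0.386, 3.053]
contact_force: [0.5, 0.5, -2.3]
grip_width: 49.1
```

```bash
python3 - <<'E'
from h import *
from plant import get_obs
show(get_obs())
E
```

```text
t 9.25 p [580.1 118.7  47.3] F [ 0.5  0.5 -2.3] M [ 0.05  0.34 -0.01] w 49.1 yhead 84.88 z [ 0.374 -0.036 -0.927] q [ 0.12  0.51  1.89 -0.22  0.37 -1.17]
```

```bash
cat >> h.py <<'E'
def Rcol(psi,tilt=0):
    return Ro.from_euler("z",psi,degrees=True)*Ro.from_euler("y",-tilt,degrees=True)
E
python3 - <<'E'
from h import *
from plant import get_obs
o=get_obs();R0=Ro.from_euler("xyz",o["tcp_rot"]);p0=o["tool_pos"]
assert abs((Rcol(-5,30).apply([0,0,1])-nrm()).max())<1e-6
for p in([575.5,118.8,54.8],[576.7,119,52.1]):
    print(p,R0.inv().apply(np.array(p)+3*nrm()-p0))
c=np.array([575.5,118.8,54.8])+3*nrm();r=R0.inv().apply(c-p0)
Rct=Rcol(-5,30).inv()*R0   # tool in collar frame
pickle.dump((r,Rct),open("g1.pkl","wb"))
plan(o,p0+70*nrm(),R0,n=3)
o2=dict(tool_pos=p0+70*nrm(),tcp_rot=o["tcp_rot"])
Rt=Rcol(-25)*Rct;tp=np.array([452.9,-201.9,130])-Rt.apply(r);print(tp,Rt.as_matrix()[:,2])
plan(o2,tp,Rt)
E
```

```text
[575.5, 118.8, 54.8] [  1.80402169  -0.37578383 -11.64133433]
[576.7, 119, 52.1] [ 1.72818268 -0.06321252 -8.69743426]
n 3 d 70.0 ang 0.0
xyz [[0.05, 0.0, -0.39], [0.06, 0.0, -0.38], [0.05, 0.0, -0.39]] 
dr [[0.0, 0.0, 0.0], [0.0, 0.0, 0.0], [0.0, 0.0, 0.0]]
[ 453.21122833 -201.6703896   118.22006839] [-0.1259686   0.05549267 -0.99048093]
n 7 d 336.4 ang 35.9
xyz [[0.13, -0.79, -0.08], [0.1, -0.79, -0.06], [0.06, -0.8, -0.05], [0.02, -0.8, -0.05], [-0.01, -0.8, -0.04], [-0.05, -0.79, -0.03], [-0.09, -0.8, -0.04]] 
dr [[0.05, 0.53, 0.36], [0.04, 0.53, 0.35], [0.05, 0.53, 0.36], [0.04, 0.54, 0.36], [0.05, 0.53, 0.35], [0.04, 0.53, 0.36], [0.05, 0.53, 0.36]]
```

>>> {"method": "carry_out", "body": {"xyz": [[0.05,0,-0.38],[0.06,0,-0.38],[0.05,0,-0.38],[0,0,0]], "dr": [[0,0,0],[0,0,0],[0,0,0],[0,0,0]]}}

```text
time: 9.75
tool_pos: [546.0, 122.3, 108.6]
tcp_rot: [-3.14, 0.389, 3.053]
contact_force: [0.7, 0.3, -2.9]
grip_width: 49.0
```

```bash
python3 - <<'E'
from h import *
from plant import get_obs,capture
o=get_obs();show(o)
c=capture("side");cv2.imwrite("pics/h2.png",cv2.resize(c["image"][80:220,250:400],None,fx=5,fy=4,interpolation=2))
r,Rct=pickle.load(open("g1.pkl","rb"))
Rt=Rcol(-25)*Rct;tp=np.array([452.9,-201.9,130])-Rt.apply(r)
plan(o,tp,Rt)
E
```

```text
t 9.75 p [546.  122.3 108.6] F [ 0.7  0.3 -2.9] M [ 0.05  0.41 -0.  ] w 49.0 yhead 84.91 z [ 0.377 -0.035 -0.925] q [ 0.13  0.36  1.92 -0.18  0.49 -1.2 ]
n 7 d 337.1 ang 36.1
xyz [[0.13, -0.79, -0.08], [0.1, -0.79, -0.06], [0.06, -0.8, -0.05], [0.03, -0.8, -0.05], [-0.01, -0.8, -0.04], [-0.05, -0.8, -0.03], [-0.09, -0.8, -0.04]] 
dr [[0.05, 0.53, 0.36], [0.04, 0.54, 0.35], [0.05, 0.53, 0.36], [0.05, 0.54, 0.36], [0.04, 0.53, 0.36], [0.05, 0.53, 0.35], [0.05, 0.54, 0.36]]
```

View pics/h2.png

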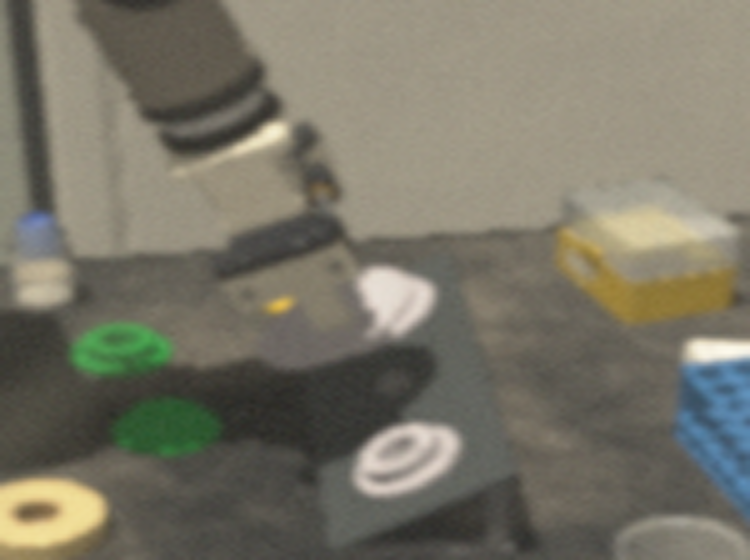

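>>> {"method": "carry_out", "body": {"xyz": [[0.13,-0.79,-0.08],[0.1,-0.79,-0.06],[0.06,-0.8,-0.05],[0.03,-0.8,-0.05],[-0.01,-0.8,-0.04],[-0.05,-0.8,-0.03],[-0.09,-0.8,-0.04],[0,0,0]], "dr": [[0.05,0.53,0.36],[0.04,0.54,0.35],[0.05,0.53,0.36],[0.05,0.54,0.36],[0.04,0.53,0.36],[0.05,0.53,0.35],[0.05,0.54,0.36],[0,0,0]]}}

```text
time: 10.8
tool_pos: [453.4, -205.8, 115.9]
tcp_rot: [-3.135, -0.14, 2.699]
contact_force: [-0.4, 0.5, -3.0]
grip_width: 49.5
```

```bash
python3 - <<'E'
from h import *
from plant import get_obs,capture
o=get_obs();show(o)
c=capture("side");pickle.dump(c,open("i2.pkl","wb"));cv2.imwrite("pics/i2.png",cv2.resize(c["image"][190:280,240:370],None,fx=6,fy=6,interpolation=2))
c=capture("top");pickle.dump(c,open("i1.pkl","wb"));cv2.imwrite("pics/i1.png",cv2.resize(c["image"][170:260,310:430],None,fx=6,fy=6,interpolation=2))
r,Rct=pickle.load(open("g1.pkl","rb"))
Rt=Rcol(-25)*Rct;tp=np.array([452.9,-201.9,130])-Rt.apply(r)
plan(o,tp,Rt)
E
```

```text
t 10.80 p [ 453.4 -205.8  115.9] F [-0.4  0.5 -3. ] M [-0.06 -0.1   0.02] w 49.5 yhead 64.67 z [-0.129  0.054 -0.99 ] q [-0.56  0.48  1.61 -0.02  1.19 -1.68]
n 1 d 4.7 ang 0.4
xyz [[0.04, 0.06, -0.03]] 
dr [[-0.02, -0.02, -0.04]]
```

View pics/i2.png

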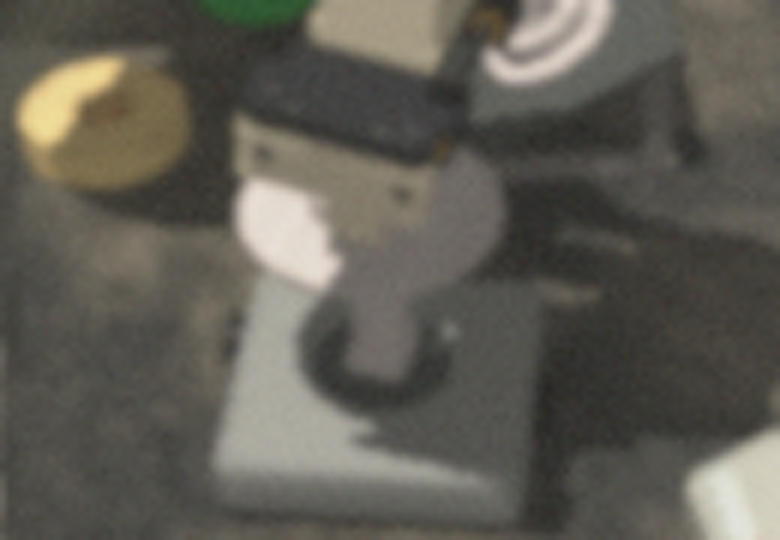

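View pics/i1.png

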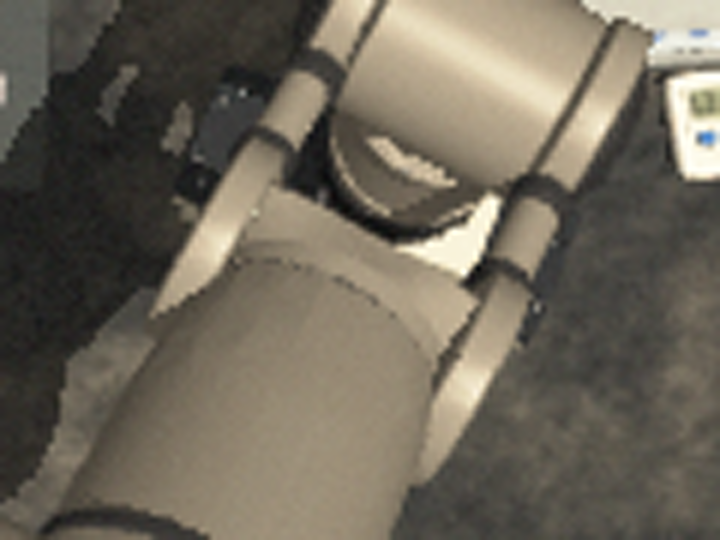

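>>> {"method": "carry_out", "body": {"xyz": [[0.04,0.06,-0.03],[0,0,0]], "dr": [[-0.02,-0.02,-0.04],[0,0,0]]}}

```text
time: 11.15
tool_pos: [452.9, -196.5, 119.8]
tcp_rot: [-3.14, -0.137, 2.711]
contact_force: [0.3, 0.0, -2.6]
grip_width: 49.4
```

```bash
python3 - <<'E'
from h import *
from plant import get_obs,capture
o=get_obs();show(o)
c=capture("side");pickle.dump(c,open("i3.pkl","wb"));
r,Rct=pickle.load(open("g1.pkl","rb"))
R=Ro.from_euler("xyz",o["tcp_rot"]);cm=o["tool_pos"]+R.apply(r);Rc=R*Rct.inv()
print("collar",cm,Rc.as_euler("xyz",degrees=True))
g=cv2.resize(c["image"][190:280,240:370],None,fx=6,fy=6,interpolation=2);g=np.clip((g.astype(float)-40)*1.5,0,255).astype(np.uint8)
pp=lambda q:((proj(c,q)-[240,190]+.5)*6).astype(int)
for k,z in((55,-3),(55,-9)):
    E=np.array([pp(cm+Rc.apply([k*np.cos(t),k*np.sin(t),z])) for t in np.linspace(0,6.28,100)]);print(E.min(0),E.max(0))
    cv2.polylines(g,[E],True,(0,0,255),1)
s=np.array([452.9,-201.9,40.])
for z in(0,56):cv2.circle(g,pp(s+[0,0,z]).tolist(),3,(0,255,0),-1)
cv2.imwrite("pics/i3.png",g)
E
```

```text
t 11.15 p [ 452.9 -196.5  119.8] F [ 0.3  0.  -2.6] M [-0.05 -0.19 -0.02] w 49.4 yhead 65.36 z [-0.125  0.056 -0.991] q [-0.55  0.46  1.63 -0.02  1.19 -1.68]
collar [ 452.52995241 -196.7438155   131.5509973 ] [  0.1038481   -0.05612222 -24.60576564]
[236 108] [503 272]
[237 120] [503 284]
```

View pics/i3.png

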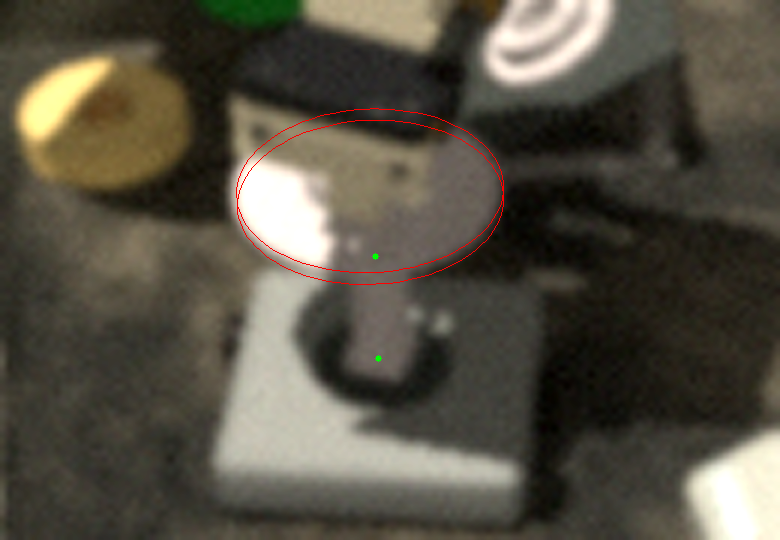

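```bash
cat >> h.py <<'E'
def goto_col(o,gf,c,psi,**k):
    r,Rct=pickle.load(open(gf,"rb"));Rt=Rcol(psi)*Rct
    plan(o,np.asarray(c,float)-Rt.apply(r),Rt,**k)
def colpose(o,gf):
    r,Rct=pickle.load(open(gf,"rb"));R=Ro.from_euler("xyz",o["tcp_rot"])
    print("collar",np.round(o["tool_pos"]+R.apply(r),1),np.round((R*Rct.inv()).as_euler("xyz",degrees=True),1))
E
python3 - <<'E'
from h import *
from plant import get_obs
o=get_obs();show(o);colpose(o,"g1.pkl")
goto_col(o,"g1.pkl",[454.3,-202.6,110],-25,n=2,dec=3)
E
```

```text
t 11.20 p [ 453.  -196.8  119.8] F [-0.3  0.3 -2.7] M [-0.1  -0.14 -0.01] w 48.8 yhead 65.35 z [-0.125  0.056 -0.991] q [-0.55  0.46  1.62 -0.02  1.19 -1.68]
collar [ 452.6 -197.   131.6] [  0.1  -0.1 -24.6]
n 2 d 22.4 ang 0.4
xyz [[-0.056, -0.036, 0.174], [-0.057, -0.036, 0.174]] 
dr [[0.002, 0.005, 0.024], [0.003, 0.004, 0.025]]
```

>>> {"method": "carry_out", "body": {"xyz": [[-0.056,-0.036,0.174],[-0.057,-0.036,0.174],[0,0,0],[0,0,0]], "dr": [[0,0,0.02],[0,0,0.02],[0,0,0],[0,0,0]]}}

```text
time: 11.7
tool_pos: [454.4, -203.4, 97.8]
tcp_rot: [-3.139, -0.138, 2.703]
contact_force: [-1.0, -0.6, -3.0]
grip_width: 49.1
```

```bash
python3 - <<'E'
from h import *
from plant import get_obs
o=get_obs();show(o);colpose(o,"g1.pkl")
goto_col(o,"g1.pkl",[454.3,-202.6,100],-25,n=2,dec=3)
E
```

```text
t 11.70 p [ 454.4 -203.4   97.8] F [-1.  -0.6 -3. ] M [-0.11 -0.16 -0.03] w 49.1 yhead 64.92 z [-0.125  0.056 -0.991] q [-0.56  0.5   1.64 -0.02  1.14 -1.68]
collar [ 454.1 -203.7  109.6] [  0.1  -0.  -25. ]
n 2 d 9.6 ang 0.1
xyz [[-0.009, 0.009, 0.079], [-0.008, 0.009, 0.08]] 
dr [[0.004, 0.001, -0.003], [0.003, 0.001, -0.002]]
```

>>> {"method": "carry_out", "body": {"xyz": [[-0.009,0.009,0.08],[-0.008,0.009,0.08],[0,0,0],[0,0,0]], "dr": [[0,0,0],[0,0,0],[0,0,0],[0,0,0]]}}

```text
time: 12.2
tool_pos: [454.7, -202.3, 88.4]
tcp_rot: [-3.139, -0.137, 2.704]
contact_force: [-0.3, 0.3, -2.5]
grip_width: 49.3
```

```bash
python3 - <<'E'
from h import *
from plant import get_obs
o=get_obs();show(o);colpose(o,"g1.pkl")
goto_col(o,"g1.pkl",[454.3,-202.6,94],-25,n=1,dec=3)
E
```

```text
t 12.20 p [ 454.7 -202.3   88.4] F [-0.3  0.3 -2.5] M [-0.09 -0.12  0.01] w 49.3 yhead 64.93 z [-0.125  0.056 -0.991] q [-0.56  0.51  1.65 -0.02  1.12 -1.68]
collar [ 454.3 -202.5  100.1] [  0.  -0. -25.]
n 1 d 6.2 ang 0.1
xyz [[-0.014, -0.001, 0.102]] 
dr [[0.006, 0.006, -0.003]]
```

>>> {"method": "carry_out", "body": {"xyz": [[-0.007,0,0.05],[0,0,0]], "dr": [[0,0,0],[0,0,0]]}}

```text
time: 12.45
tool_pos: [454.5, -202.2, 85.1]
tcp_rot: [-3.139, -0.138, 2.704]
contact_force: [0.8, 0.1, -2.6]
grip_width: 49.1
```

>>> {"method": "carry_out", "body": {"xyz": [[-0.007,0,0.05],[0,0,0]], "dr": [[0,0,0],[0,0,0]]}}

```text
time: 12.7
tool_pos: [454.9, -202.5, 82.2]
tcp_rot: [-3.139, -0.137, 2.704]
contact_force: [1.5, -1.2, -2.7]
grip_width: 49.1
```

>>> {"method": "carry_out", "body": {"xyz": [[-0.007,0,0.05],[0,0,0]], "dr": [[0,0,0],[0,0,0]]}}

```text
time: 12.95
tool_pos: [455.0, -202.7, 79.2]
tcp_rot: [-3.139, -0.136, 2.704]
contact_force: [2.1, -3.1, -2.9]
grip_width: 48.9
```

>>> {"method": "carry_out", "body": {"xyz": [[-0.02,-0.008,0.05],[-0.007,0,0.05],[0,0,0]], "dr": [[0,0,0],[0,0,0],[0,0,0]]}}

```text
time: 13.32
tool_pos: [455.3, -203.1, 72.8]
tcp_rot: [-3.139, -0.137, 2.704]
contact_force: [1.8, -1.1, -2.2]
grip_width: 48.9
```

>>> {"method": "carry_out", "body": {"xyz": [[-0.01,-0.004,0.07],[-0.01,0,0.07],[0,0,0]], "dr": [[0,0,0],[0,0,0],[0,0,0]]}}

```text
time: 13.7
tool_pos: [455.3, -203.4, 64.3]
tcp_rot: [-3.139, -0.137, 2.704]
contact_force: [3.5, -1.3, -3.4]
grip_width: 49.0
```

>>> {"method": "carry_out", "body": {"xyz": [[-0.02,0.003,0.08],[-0.012,0,0.08],[0,0,0]], "dr": [[0,0,0],[0,0,0],[0,0,0]]}}

```text
time: 14.08
tool_pos: [455.5, -203.3, 54.3]
tcp_rot: [-3.139, -0.138, 2.704]
contact_force: [1.6, -1.6, -4.2]
grip_width: 49.0
```

>>> {"method": "carry_out", "body": {"xyz": [[-0.007,0,0.05],[0,0,0]], "dr": [[0,0,0],[0,0,0]]}}

```text
time: 14.32
tool_pos: [455.5, -203.3, 51.6]
tcp_rot: [-3.139, -0.138, 2.704]
contact_force: [1.6, -0.7, -2.7]
grip_width: 49.1
```

>>> {"method": "carry_out", "body": {"xyz": [[-0.007,0,0.05],[0,0,0]], "dr": [[0,0,0],[0,0,0]]}}

```text
time: 14.58
tool_pos: [455.5, -203.3, 48.5]
tcp_rot: [-3.139, -0.138, 2.704]
contact_force: [0.8, -0.3, -3.8]
grip_width: 49.2
```

>>> {"method": "carry_out", "body": {"xyz": [[-0.007,0,0.05],[0,0,0]], "dr": [[0,0,0],[0,0,0]]}}

```text
time: 14.82
tool_pos: [455.5, -203.4, 45.5]
tcp_rot: [-3.139, -0.138, 2.704]
contact_force: [2.0, -0.6, -3.1]
grip_width: 48.8
```

>>> {"method": "carry_out", "body": {"xyz": [[-0.004,0,0.03],[0,0,0]], "dr": [[0,0,0],[0,0,0]]}}

```text
time: 15.08
tool_pos: [455.6, -203.5, 43.8]
tcp_rot: [-3.139, -0.137, 2.704]
contact_force: [0.2, -0.0, -3.6]
grip_width: 48.8
```

>>> {"method": "carry_out", "body": {"xyz": [[-0.004,0,0.03],[0,0,0]], "dr": [[0,0,0],[0,0,0]]}}

```text
time: 15.32
tool_pos: [455.6, -203.5, 42.0]
tcp_rot: [-3.139, -0.137, 2.704]
contact_force: [0.4, -1.5, -2.5]
grip_width: 48.7
```

>>> {"method": "carry_out", "body": {"xyz": [[-0.004,0,0.03],[0,0,0]], "dr": [[0,0,0],[0,0,0]]}}

```text
time: 15.58
tool_pos: [455.6, -203.5, 40.2]
tcp_rot: [-3.139, -0.137, 2.704]
contact_force: [0.3, -1.0, -2.7]
grip_width: 48.9
```

>>> {"method": "carry_out", "body": {"xyz": [[-0.004,0,0.03],[0,0,0]], "dr": [[0,0,0],[0,0,0]]}}

```text
time: 15.82
tool_pos: [455.7, -203.5, 38.4]
tcp_rot: [-3.139, -0.137, 2.704]
contact_force: [-0.4, -0.4, -2.8]
grip_width: 49.2
```

>>> {"method": "carry_out", "body": {"xyz": [[-0.004,0,0.03],[0,0,0]], "dr": [[0,0,0],[0,0,0]]}}

```text
time: 16.08
tool_pos: [455.8, -203.5, 37.4]
tcp_rot: [-3.139, -0.137, 2.704]
contact_force: [-0.4, -0.8, 5.0]
grip_width: 48.8
```

```bash
python3 - <<'E'
from h import *
from plant import get_obs,capture
o=get_obs();show(o);colpose(o,"g1.pkl")
c=capture("side");g=cv2.resize(c["image"][190:280,240:370],None,fx=6,fy=6,interpolation=2);g=np.clip((g.astype(float)-40)*1.5,0,255).astype(np.uint8)
pp=lambda q:((proj(c,q)-[240,190]+.5)*6).astype(int)
for z in (40,46,56): 
    E=np.array([pp(np.array([454.4,-203.5,z])+55*np.array([np.cos(t),np.sin(t),0])) for t in np.linspace(0,6.28,100)]);cv2.polylines(g,[E],True,(0,0,255) if z<50 else (0,255,0),1)
cv2.imwrite("pics/j2.png",g)
E
```

```text
t 16.07 p [ 455.8 -203.5   37.4] F [-0.4 -0.8  5. ] M [-0.05  0.23 -0.03] w 48.8 yhead 64.94 z [-0.125  0.056 -0.991] q [-0.56  0.58  1.69 -0.02  1.   -1.68]
collar [ 455.4 -203.8   49.2] [  0.   -0.1 -25. ]
```

View pics/j2.png

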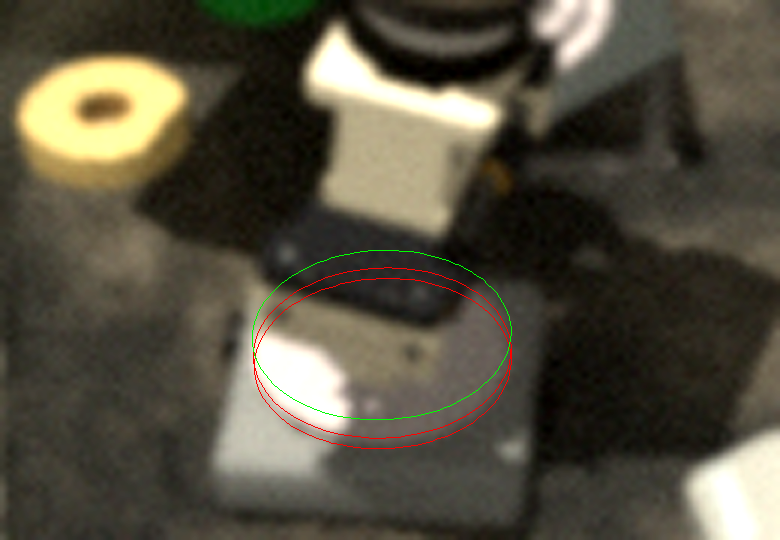

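>>> {"method": "carry_out", "body": {"xyz": [[0,0,0],[0,0,0],[0,0,0],[0,0,0],[0,0,0],[0.015,0,-0.1]], "dr": [[0,0,0],[0,0,0],[0,0,0],[0,0,0],[0,0,0],[0,0,0]], "gripper": 1}}

```text
time: 16.88
tool_pos: [455.3, -203.2, 42.6]
tcp_rot: [-3.139, -0.138, 2.704]
contact_force: [-0.6, -0.1, 0.0]
grip_width: 92.1
```

```bash
python3 - <<'E'
from h import *
from plant import get_obs
T=pickle.load(open("top0.pkl","rb"))
o=get_obs();show(o)
# medium collar: same relative tool pose as the large grasp, tilt 22
r,Rct=pickle.load(open("g1.pkl","rb"))
p=np.array([583.6,226.5,56.0]);c=p+3*nrm()
R=Rcol(-5,30)*Rct;g=c-R.apply(r);print("grasp tcp",g)
p1=o["tool_pos"]+[0,0,110]
plan(o,p1,Ro.from_euler("xyz",o["tcp_rot"]),n=2)
o2=dict(tool_pos=p1,tcp_rot=o["tcp_rot"])
print("----");plan(o2,g+70*nrm(),R)
# y by small spacing check using top rays on same plane height
for px in((237.5,180.8),(268.9,182.4),(300.2,184.2)): print(onz(T,*px,55.))
E
```

```text
t 16.88 p [ 455.3 -203.2   42.6] F [-0.6 -0.1  0. ] M [-0.08 -0.11 -0.02] w 92.1 yhead 64.93 z [-0.126  0.057 -0.99 ] q [-0.56  0.58  1.69 -0.02  1.02 -1.68]
grasp tcp [588.1624931  226.44175937  48.48887172]
n 2 d 110.0 ang 0.0
xyz [[0.13, 0.0, -0.91], [0.12, 0.0, -0.91]] 
dr [[0.0, 0.0, 0.0], [0.0, 0.0, 0.0]]
----
n 9 d 445.8 ang 36.0
xyz [[0.16, 0.8, 0.1], [0.14, 0.81, 0.1], [0.11, 0.81, 0.09], [0.09, 0.82, 0.1], [0.05, 0.82, 0.09], [0.04, 0.82, 0.09], [0.0, 0.82, 0.1], [-0.02, 0.82, 0.1]] 
dr [[-0.03, -0.41, -0.28], [-0.04, -0.42, -0.28], [-0.03, -0.41, -0.27], [-0.04, -0.41, -0.28], [-0.03, -0.42, -0.28], [-0.04, -0.41, -0.28], [-0.03, -0.41, -0.28], [-0.03, -0.42, -0.28]]
xyz [[-0.05, 0.81, 0.11]] 
dr [[-0.04, -0.41, -0.27]]
[583.6890042  226.64100735  55.        ]
[574.76932634 118.7180281   55.        ]
[565.18187151  11.38784248  55.        ]
```

>>> {"method": "carry_out", "body": {"xyz": [[0.13,0,-0.91],[0.12,0,-0.91]], "dr": [[0,0,0],[0,0,0]]}}

```text
time: 17.12
tool_pos: [455.4, -203.0, 154.4]
tcp_rot: [-3.14, -0.138, 2.704]
contact_force: [0.2, -0.7, 0.1]
grip_width: 92.2
```

>>> {"method": "carry_out", "body": {"xyz": [[0.16,0.8,0.1],[0.14,0.81,0.1],[0.11,0.81,0.09],[0.09,0.82,0.1],[0.05,0.82,0.09],[0.04,0.82,0.09],[0.0,0.82,0.1],[-0.02,0.82,0.1]], "dr": [[-0.03,-0.41,-0.28],[-0.04,-0.42,-0.28],[-0.03,-0.41,-0.27],[-0.04,-0.41,-0.28],[-0.03,-0.42,-0.28],[-0.04,-0.41,-0.28],[-0.03,-0.41,-0.28],[-0.03,-0.42,-0.28]]}}

```text
time: 18.12
tool_pos: [543.4, 183.3, 114.7]
tcp_rot: [3.135, 0.332, 3.014]
contact_force: [0.8, 0.5, 0.4]
grip_width: 91.8
```

>>> {"method": "carry_out", "body": {"xyz": [[-0.05,0.81,0.0],[0,0,0],[0,0,0]], "dr": [[-0.04,-0.41,-0.27],[0,0,0],[0,0,0]]}}

```text
time: 18.5
tool_pos: [551.6, 229.1, 115.4]
tcp_rot: [-3.138, 0.386, 3.053]
contact_force: [0.2, -0.0, -0.4]
grip_width: 91.7
```

```bash
python3 - <<'E'
from h import *
from plant import get_obs,capture
o=get_obs();show(o)
r,Rct=pickle.load(open("g1.pkl","rb"))
R=Rcol(-5,30)*Rct;p=np.array([583.7,226.6,54.8]);g=p+3*nrm()-R.apply(r);print(g)
plan(o,g+10*nrm(),R,n=3,dec=3)
c=capture("top");pickle.dump(c,open("k1.pkl","wb"))
cv2.imwrite("pics/k1.png",cv2.resize(c["image"][150:250,210:400],None,fx=4.2,fy=4.2,interpolation=2))
c=capture("side");pickle.dump(c,open("k2.pkl","wb"))
cv2.imwrite("pics/k2.png",cv2.resize(c["image"][130:280,250:400],None,fx=4,fy=4,interpolation=2))
E
```

```text
t 18.50 p [551.6 229.1 115.4] F [ 0.2 -0.  -0.4] M [0.04 0.24 0.02] w 91.7 yhead 84.86 z [ 0.374 -0.036 -0.927] q [ 0.36  0.42  1.78 -0.29  0.6  -0.91]
[588.2624931  226.54175937  47.28887172]
n 3 d 67.4 ang 0.0
xyz [[-0.039, 0.005, 0.372], [-0.039, 0.005, 0.373], [-0.039, 0.005, 0.372]] 
dr [[-0.002, 0.0, 0.0], [-0.001, 0.001, 0.0], [-0.002, 0.0, 0.0]]
```

View pics/k1.png

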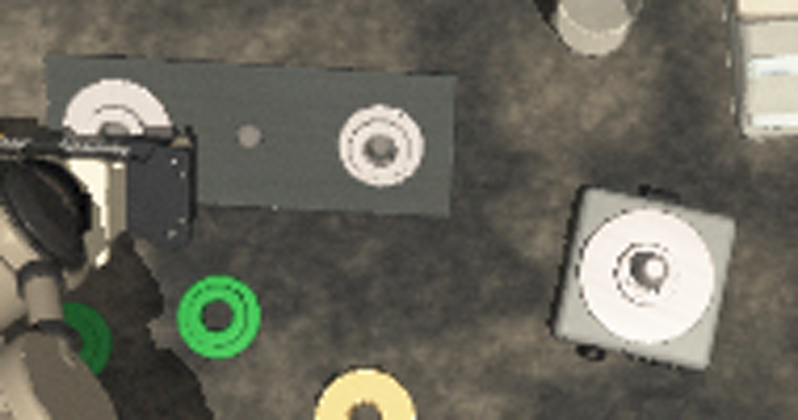

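View pics/k2.png

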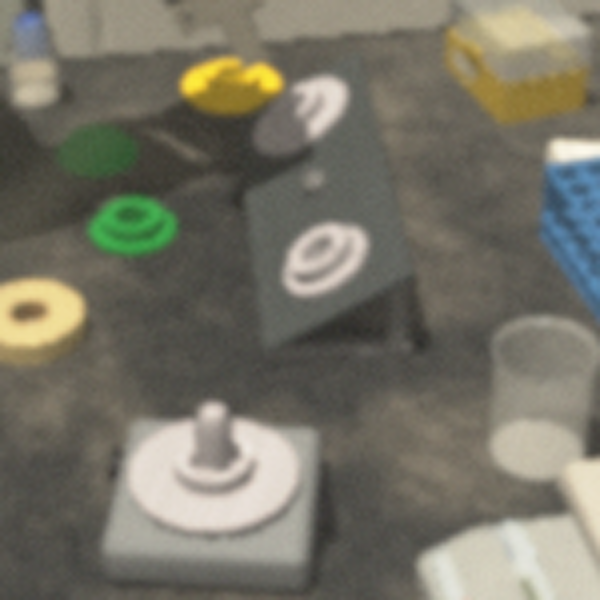

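```bash
python3 - <<'E'
from h import *
np.set_printoptions(precision=1,suppress=True)
T=pickle.load(open("k1.pkl","rb"));S=pickle.load(open("k2.pkl","rb"))
def ext(c,roi,thr,rb):
    x0,x1,y0,y1=roi;g=cv2.resize(c["image"][y0:y1,x0:x1],None,fx=4,fy=4,interpolation=2).astype(int)
    m=((g[...,2]-g[...,1]>rb)&(g.min(2)>thr)).astype(np.uint8)
    m=cv2.morphologyEx(m,cv2.MORPH_OPEN,np.ones((3,3)))
    k=max(cv2.findContours(m,0,1)[0],key=cv2.contourArea);k=k.reshape(-1,2);a=(k+.5)/4-.5+[x0,y0];return a.min(0),a.max(0),cv2.fitEllipse(k)[0]
for c,roi in((T,(335,395,195,245)),(S,(275,330,225,280))): print(ext(c,roi,140,3))
for s in((452.9,-201.9,40),(455,-203,40)):
  for z in(46,56):
    for n,c in(("T",T),("S",S)):
        E=np.array([proj(c,np.array([s[0],s[1],z])+55*np.array([np.cos(t),np.sin(t),0])) for t in np.linspace(0,6.28,200)]);print(s,z,n,E.min(0),E.max(0))
E
```

```text
(array([346.1, 198.1]), array([381.4, 233.4]), (119.06051635742188, 83.06059265136719))
(array([280.1, 230.4]), array([325.9, 262.9]), (111.7217788696289, 94.4731674194336))
(452.9, -201.9, 40) 46 T [347.5 199.2] [379.8 231.3]
(452.9, -201.9, 40) 46 S [281.1 233.8] [324.  262.1]
(452.9, -201.9, 40) 56 T [347.7 198.8] [380.2 231.1]
(452.9, -201.9, 40) 56 S [280.9 230.9] [324.  259.1]
(455, -203, 40) 46 T [347.8 198.6] [380.1 230.7]
(455, -203, 40) 46 S [282. 234.] [324.9 262.3]
(455, -203, 40) 56 T [348.  198.2] [380.5 230.5]
(455, -203, 40) 56 S [281.8 231.1] [324.9 259.3]
```

>>> {"method": "carry_out", "body": {"xyz": [[-0.039,0.005,0.372],[-0.039,0.005,0.373],[-0.039,0.005,0.372],[0,0,0]], "dr": [[0,0,0],[0,0,0],[0,0,0],[0,0,0]]}}

```text
time: 19.1
tool_pos: [583.5, 225.4, 54.6]
tcp_rot: [-3.138, 0.384, 3.051]
contact_force: [-1.1, -0.5, -0.5]
grip_width: 91.7
```

>>> {"method": "carry_out", "body": {"xyz": [[-0.012,0,0.08],[0,0,0]], "dr": [[0,0,0],[0,0,0]]}}

```text
time: 19.35
tool_pos: [586.3, 226.8, 52.4]
tcp_rot: [-3.139, 0.387, 3.052]
contact_force: [0.9, 0.8, -0.1]
grip_width: 91.5
```

```bash
python3 - <<'E'
from h import *
from plant import get_obs,capture
o=get_obs();show(o)
r,Rct=pickle.load(open("g1.pkl","rb"))
R=Rcol(-5,30)*Rct;p=np.array([583.7,226.6,54.8]);g=p+3*nrm()-R.apply(r)
plan(o,g,R,n=1,dec=3)
E
```

```text
t 19.35 p [586.3 226.8  52.4] F [ 0.9  0.8 -0.1] M [0.04 0.21 0.03] w 91.5 yhead 84.83 z [ 0.376 -0.036 -0.926] q [ 0.33  0.56  1.76 -0.34  0.49 -0.88]
n 1 d 5.5 ang 0.1
xyz [[0.002, -0.002, 0.091]] 
dr [[-0.002, 0.012, -0.006]]
```

>>> {"method": "carry_out", "body": {"xyz": [[0,0,0.05],[0,0,0]], "dr": [[0,0,0],[0,0,0]]}}

```text
time: 19.6
tool_pos: [587.2, 227.1, 49.1]
tcp_rot: [-3.139, 0.387, 3.053]
contact_force: [0.3, 0.9, -0.7]
grip_width: 91.8
```

>>> {"method": "carry_out", "body": {"xyz": [[0,0,0.03],[0,0,0],[0,0,0],[0,0,0],[0,0,0],[0,0,0],[0,0,0],[0,0,0]], "dr": [[0,0,0],[0,0,0],[0,0,0],[0,0,0],[0,0,0],[0,0,0],[0,0,0],[0,0,0]], "gripper": -1}}

```text
time: 20.6
tool_pos: [587.9, 226.8, 47.3]
tcp_rot: [-3.139, 0.386, 3.053]
contact_force: [0.2, -1.1, 0.4]
grip_width: 48.8
```

```bash
python3 - <<'E'
from h import *
from plant import get_obs,capture
o=get_obs();show(o)
R0=Ro.from_euler("xyz",o["tcp_rot"]);p0=o["tool_pos"]
r1,_=pickle.load(open("g1.pkl","rb"))
c=np.array([583.7,226.6,54.8])+3*nrm();r=R0.inv().apply(c-p0);print(r,r1)
pickle.dump((r,Rcol(-5,30).inv()*R0),open("g2.pkl","wb"))
plan(o,p0+70*nrm(),R0,n=3)
E
```

```text
t 20.60 p [587.9 226.8  47.3] F [ 0.2 -1.1  0.4] M [-0.23  0.22 -0.11] w 48.8 yhead 84.85 z [ 0.375 -0.036 -0.926] q [ 0.33  0.57  1.76 -0.34  0.48 -0.87]
[  1.48519984  -0.61860376 -11.45259261] [  1.80402169  -0.37578383 -11.64133433]
n 3 d 70.0 ang 0.0
xyz [[0.05, 0.0, -0.39], [0.06, 0.0, -0.38], [0.05, 0.0, -0.39]] 
dr [[0.0, 0.0, 0.0], [0.0, 0.0, 0.0], [0.0, 0.0, 0.0]]
```

>>> {"method": "carry_out", "body": {"xyz": [[0.05,0,-0.39],[0.06,0,-0.38],[0.05,0,-0.39],[0,0,0]], "dr": [[0,0,0],[0,0,0],[0,0,0],[0,0,0]]}}

```text
time: 21.1
tool_pos: [553.2, 230.8, 109.5]
tcp_rot: [-3.14, 0.389, 3.053]
contact_force: [0.5, -0.8, -1.8]
grip_width: 49.1
```

```bash
python3 - <<'E'
from h import *
from plant import get_obs,capture
r,Rct=pickle.load(open("g2.pkl","rb"));r[1]=-.376;pickle.dump((r,Rct),open("g2.pkl","wb"))
o=get_obs();show(o)
goto_col(o,"g2.pkl",[455.2,-203.6,128],-25)
c=capture("side");cv2.imwrite("pics/l2.png",cv2.resize(c["image"][90:210,240:390],None,fx=5,fy=4.5,interpolation=2))
E
```

```text
t 21.10 p [553.2 230.8 109.5] F [ 0.5 -0.8 -1.8] M [0.03 0.31 0.04] w 49.1 yhead 84.90 z [ 0.378 -0.035 -0.925] q [ 0.36  0.43  1.79 -0.3   0.59 -0.9 ]
n 9 d 445.0 ang 36.1
xyz [[0.1, -0.82, -0.05], [0.06, -0.82, -0.05], [0.04, -0.82, -0.03], [0.01, -0.82, -0.03], [-0.02, -0.83, -0.03], [-0.05, -0.82, -0.02], [-0.09, -0.82, -0.03], [-0.11, -0.81, -0.02]] 
dr [[0.04, 0.41, 0.28], [0.03, 0.42, 0.28], [0.04, 0.41, 0.27], [0.04, 0.42, 0.28], [0.04, 0.41, 0.28], [0.03, 0.42, 0.28], [0.04, 0.41, 0.27], [0.04, 0.42, 0.28]]
xyz [[-0.14, -0.81, -0.03]] 
dr [[0.03, 0.41, 0.28]]
```

View pics/l2.png

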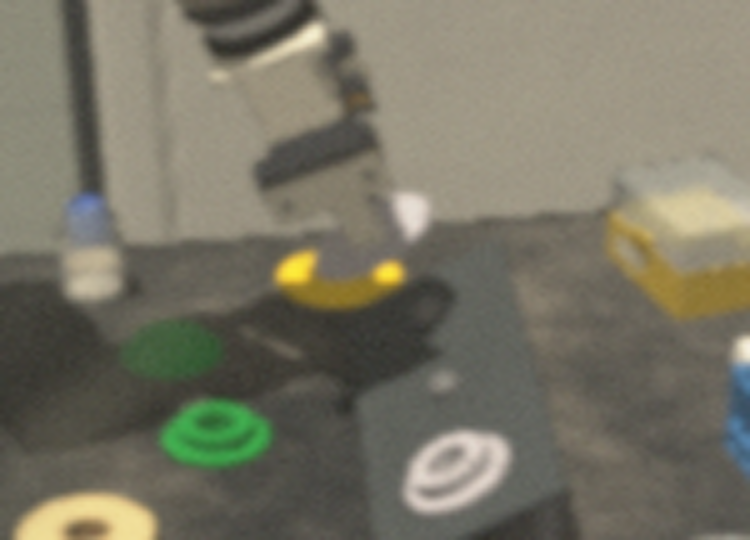

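Medium collar is held (peg bare at about (430,300)). Carrying it over.

>>> {"method": "carry_out", "body": {"xyz": [[0.1,-0.82,-0.05],[0.06,-0.82,-0.05],[0.04,-0.82,-0.03],[0.01,-0.82,-0.03],[-0.02,-0.83,-0.03],[-0.05,-0.82,-0.02],[-0.09,-0.82,-0.03],[-0.11,-0.81,-0.02]], "dr": [[0.04,0.41,0.28],[0.03,0.42,0.28],[0.04,0.41,0.27],[0.04,0.42,0.28],[0.04,0.41,0.28],[0.03,0.42,0.28],[0.04,0.41,0.27],[0.04,0.42,0.28]]}}

```text
time: 22.15
tool_pos: [465.2, -157.3, 113.7]
tcp_rot: [3.138, -0.084, 2.74]
contact_force: [1.7, 0.4, -1.8]
grip_width: 48.9
```

>>> {"method": "carry_out", "body": {"xyz": [[-0.14,-0.81,-0.03],[0,0,0],[0,0,0],[0,0,0]], "dr": [[0.03,0.41,0.28],[0,0,0],[0,0,0],[0,0,0]]}}

```text
time: 22.65
tool_pos: [454.5, -202.2, 115.3]
tcp_rot: [-3.137, -0.139, 2.704]
contact_force: [0.2, 0.5, -1.1]
grip_width: 49.0
```

```bash
python3 - <<'E'
from h import *
from plant import get_obs,capture
o=get_obs();show(o);colpose(o,"g2.pkl")
goto_col(o,"g2.pkl",[455.2,-203.6,102],-25,dec=3,n=2)
E
```

```text
t 22.65 p [ 454.5 -202.2  115.3] F [ 0.2  0.5 -1.1] M [-0.07 -0.13  0.01] w 49.0 yhead 64.99 z [-0.127  0.054 -0.99 ] q [-0.56  0.48  1.62 -0.02  1.18 -1.68]
collar [ 454.5 -202.6  126.8] [ -0.1   0.1 -25. ]
n 2 d 24.9 ang 0.1
xyz [[-0.038, -0.004, 0.204], [-0.037, -0.005, 0.204]] 
dr [[-0.004, -0.007, 0.002], [-0.005, -0.006, 0.002]]
```

>>> {"method": "carry_out", "body": {"xyz": [[-0.038,-0.005,0.2],[-0.037,-0.005,0.2],[0,0,0],[0,0,0]], "dr": [[0,0,0],[0,0,0],[0,0,0],[0,0,0]]}}

```text
time: 23.15
tool_pos: [455.3, -204.5, 91.2]
tcp_rot: [-3.137, -0.139, 2.703]
contact_force: [0.4, 0.6, -0.3]
grip_width: 48.8
```

>>> {"method": "carry_out", "body": {"xyz": [[-0.007,0,0.05],[-0.007,0,0.05],[0,0,0]], "dr": [[0,0,0],[0,0,0],[0,0,0]]}}

```text
time: 23.52
tool_pos: [455.2, -204.5, 85.0]
tcp_rot: [-3.137, -0.139, 2.703]
contact_force: [0.8, -0.2, -0.6]
grip_width: 49.0
```

>>> {"method": "carry_out", "body": {"xyz": [[-0.007,0,0.05],[-0.007,0,0.05],[0,0,0]], "dr": [[0,0,0],[0,0,0],[0,0,0]]}}

```text
time: 23.9
tool_pos: [455.1, -204.5, 78.9]
tcp_rot: [-3.137, -0.139, 2.703]
contact_force: [-0.2, 0.3, -1.3]
grip_width: 49.2
```

>>> {"method": "carry_out", "body": {"xyz": [[-0.014,0,0.1],[-0.014,0,0.1],[0,0,0]], "dr": [[0,0,0],[0,0,0],[0,0,0]]}}

```text
time: 24.28
tool_pos: [454.9, -204.4, 66.4]
tcp_rot: [-3.137, -0.14, 2.703]
contact_force: [0.9, 0.0, -0.5]
grip_width: 48.5
```

>>> {"method": "carry_out", "body": {"xyz": [[-0.01,0,0.07],[0,0,0]], "dr": [[0,0,0],[0,0,0]]}}

```text
time: 24.52
tool_pos: [455.1, -204.6, 62.5]
tcp_rot: [-3.137, -0.139, 2.703]
contact_force: [0.1, 0.1, -2.0]
grip_width: 48.9
```

>>> {"method": "carry_out", "body": {"xyz": [[-0.006,0,0.04],[0,0,0]], "dr": [[0,0,0],[0,0,0]]}}

```text
time: 24.78
tool_pos: [455.2, -204.7, 60.3]
tcp_rot: [-3.137, -0.138, 2.703]
contact_force: [-0.7, 0.4, -1.0]
grip_width: 48.7
```

>>> {"method": "carry_out", "body": {"xyz": [[-0.006,0,0.04],[0,0,0]], "dr": [[0,0,0],[0,0,0]]}}

```text
time: 25.02
tool_pos: [455.2, -204.6, 57.8]
tcp_rot: [-3.137, -0.139, 2.703]
contact_force: [-0.4, 0.2, -1.2]
grip_width: 49.1
```

>>> {"method": "carry_out", "body": {"xyz": [[-0.004,0,0.03],[0,0,0]], "dr": [[0,0,0],[0,0,0]]}}

```text
time: 25.28
tool_pos: [455.4, -204.8, 56.4]
tcp_rot: [-3.136, -0.138, 2.703]
contact_force: [-0.5, 1.6, 2.7]
grip_width: 49.3
```

>>> {"method": "carry_out", "body": {"xyz": [[-0.004,0,0.02],[0,0,0]], "dr": [[0,0,0],[0,0,0]]}}

```text
time: 25.52
tool_pos: [455.5, -204.8, 56.3]
tcp_rot: [-3.136, -0.138, 2.703]
contact_force: [-2.7, 1.8, 12.8]
grip_width: 49.1
```

>>> {"method": "carry_out", "body": {"xyz": [[0,0,-0.01],[0,0,0],[0,0,0],[0,0,0],[0,0,0],[0.015,0,-0.1]], "dr": [[0,0,0],[0,0,0],[0,0,0],[0,0,0],[0,0,0],[0,0,0]], "gripper": 1}}

```text
time: 26.28
tool_pos: [455.1, -204.6, 61.4]
tcp_rot: [-3.137, -0.139, 2.703]
contact_force: [-0.1, 0.5, 0.1]
grip_width: 91.4
```

>>> {"method": "carry_out", "body": {"xyz": [[0.12,0,-0.86],[0.12,0,-0.8],[0,0,0]], "dr": [[0,0,0],[0,0,0],[0,0,0]]}}

```text
time: 26.65
tool_pos: [457.1, -205.2, 166.2]
tcp_rot: [-3.135, -0.13, 2.703]
contact_force: [0.2, -0.4, -0.4]
grip_width: 91.6
```

```bash
python3 - <<'E'
from h import *
from plant import get_obs
o=get_obs();show(o)
r,Rct=pickle.load(open("g1.pkl","rb"))
R=Rcol(-5,30)*Rct;p=np.array([565.2,11.4,54.8]);g=p+3*nrm()-R.apply(r);print(g)
plan(o,g+70*nrm(),R)
E
```

```text
t 26.65 p [ 457.1 -205.2  166.2] F [ 0.2 -0.4 -0.4] M [-0.05 -0.07 -0.02] w 91.6 yhead 64.91 z [-0.12   0.049 -0.992] q [-0.56  0.42  1.55 -0.02  1.3  -1.69]
[569.7624931   11.34175937  47.28887172]
n 5 d 240.2 ang 35.6
xyz [[0.05, 0.77, 0.2], [0.02, 0.78, 0.2], [-0.02, 0.77, 0.21], [-0.05, 0.77, 0.22], [-0.08, 0.76, 0.23]] 
dr [[-0.07, -0.73, -0.5], [-0.07, -0.74, -0.5], [-0.07, -0.73, -0.5], [-0.07, -0.73, -0.5], [-0.07, -0.73, -0.5]]
```

>>> {"method": "carry_out", "body": {"xyz": [[0.05,0.77,0.2],[0.02,0.78,0.2],[-0.02,0.77,0.21],[-0.05,0.77,0.22],[-0.08,0.76,0.23],[0,0,0],[0,0,0]], "dr": [[-0.07,-0.73,-0.5],[-0.07,-0.74,-0.5],[-0.07,-0.73,-0.5],[-0.07,-0.73,-0.5],[-0.07,-0.73,-0.5],[0,0,0],[0,0,0]]}}

```text
time: 27.52
tool_pos: [532.7, 15.6, 104.5]
tcp_rot: [3.14, 0.376, 3.051]
contact_force: [-0.1, 1.1, 0.1]
grip_width: 91.8
```

```bash
python3 - <<'E'
from h import *
from plant import get_obs,capture
o=get_obs();show(o)
r,Rct=pickle.load(open("g1.pkl","rb"))
R=Rcol(-5,30)*Rct;p=np.array([565.2,11.4,54.8]);g=p+3*nrm()-R.apply(r)
plan(o,g+8*nrm(),R,n=3,dec=3)
c=capture("top");pickle.dump(c,open("m1.pkl","wb"))
cv2.imwrite("pics/m1.png",cv2.resize(c["image"][150:250,210:400],None,fx=4.2,fy=4.2,interpolation=2))
c=capture("side");pickle.dump(c,open("m2.pkl","wb"))
cv2.imwrite("pics/m2.png",cv2.resize(c["image"][130:280,250:400],None,fx=4,fy=4,interpolation=2))
E
```

```text
t 27.52 p [532.7  15.6 104.5] F [-0.1  1.1  0.1] M [ 0.05  0.19 -0.01] w 91.8 yhead 84.88 z [ 0.366 -0.031 -0.93 ] q [-0.12  0.32  2.    0.03  0.45 -1.63]
n 3 d 60.3 ang 0.6
xyz [[-0.069, -0.005, 0.328], [-0.069, -0.006, 0.328], [-0.067, -0.004, 0.328]] 
dr [[0.009, -0.022, -0.004], [0.009, -0.021, -0.004], [0.008, -0.022, -0.003]]
```

View pics/m1.png

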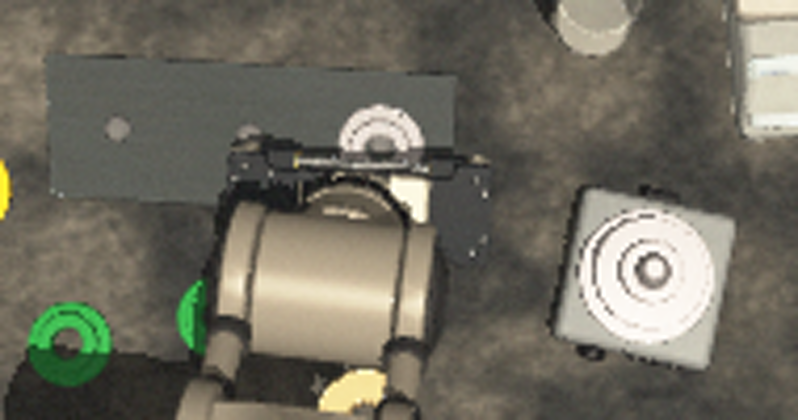

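View pics/m2.png

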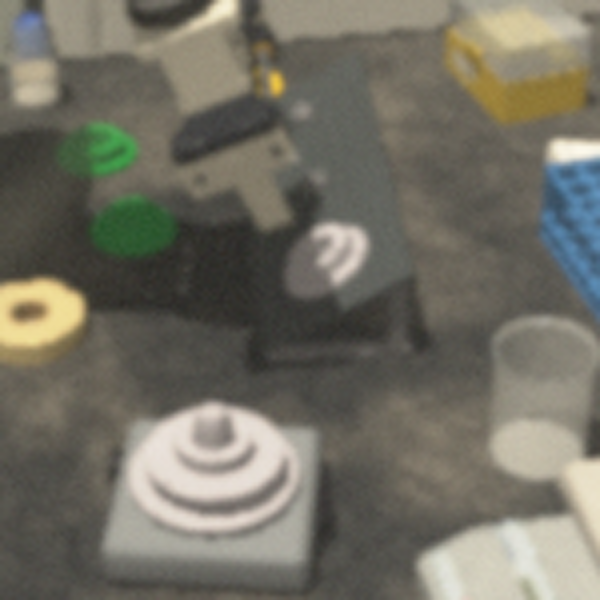

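>>> {"method": "carry_out", "body": {"xyz": [[-0.069,-0.005,0.328],[-0.069,-0.006,0.328],[-0.067,-0.004,0.328],[0,0,0],[0,0,0]], "dr": [[0,-0.02,0],[0,-0.02,0],[0,-0.02,0],[0,0,0],[0,0,0]]}}

```text
time: 28.25
tool_pos: [565.9, 11.2, 54.9]
tcp_rot: [3.14, 0.386, 3.05]
contact_force: [-0.4, -0.4, 0.2]
grip_width: 91.8
```

```bash
python3 - <<'E'
from h import *
from plant import get_obs,capture
o=get_obs();show(o)
r,Rct=pickle.load(open("g1.pkl","rb"))
R=Rcol(-5,30)*Rct;p=np.array([565.2,11.4,54.8]);g=p+3*nrm()-R.apply(r)
plan(o,g,R,n=1,dec=3)
E
```

```text
t 28.25 p [565.9  11.2  54.9] F [-0.4 -0.4  0.2] M [-0.05  0.22 -0.02] w 91.8 yhead 84.81 z [ 0.375 -0.032 -0.926] q [-0.12  0.45  1.97  0.04  0.33 -1.64]
n 1 d 8.5 ang 0.2
xyz [[-0.011, 0.007, 0.142]] 
dr [[0.024, 0.004, -0.019]]
```

>>> {"method": "carry_out", "body": {"xyz": [[-0.006,0.004,0.07],[-0.005,0.003,0.06],[0,0,0]], "dr": [[0.02,0,-0.02],[0,0,0],[0,0,0]]}}

```text
time: 28.62
tool_pos: [569.4, 12.2, 47.3]
tcp_rot: [-3.14, 0.386, 3.055]
contact_force: [-0.2, -0.1, -0.7]
grip_width: 91.5
```

>>> {"method": "carry_out", "body": {"xyz": [[0,0,0.01],[0,0,0],[0,0,0],[0,0,0],[0,0,0],[0,0,0],[0,0,0],[0,0,0]], "dr": [[0,0,0],[0,0,0],[0,0,0],[0,0,0],[0,0,0],[0,0,0],[0,0,0],[0,0,0]], "gripper": -1}}

```text
time: 29.62
tool_pos: [569.7, 11.9, 46.9]
tcp_rot: [-3.139, 0.386, 3.054]
contact_force: [-0.5, -2.0, 0.7]
grip_width: 49.1
```

```bash
python3 - <<'E'
from h import *
from plant import get_obs,capture
o=get_obs();show(o)
R0=Ro.from_euler("xyz",o["tcp_rot"]);p0=o["tool_pos"]
c=np.array([565.2,11.4,54.8])+3*nrm();r=R0.inv().apply(c-p0);print(r);r[1]=-.376
pickle.dump((r,Rcol(-5,30).inv()*R0),open("g3.pkl","wb"))
plan(o,p0+70*nrm(),R0,n=3)
E
```

```text
t 29.62 p [569.7  11.9  46.9] F [-0.5 -2.   0.7] M [-0.22  0.28 -0.12] w 49.1 yhead 84.96 z [ 0.375 -0.035 -0.926] q [-0.12  0.47  1.97  0.03  0.31 -1.63]
[  1.5357893   -0.94536125 -11.9247851 ]
n 3 d 70.0 ang 0.0
xyz [[0.05, 0.0, -0.39], [0.06, 0.0, -0.38], [0.05, 0.0, -0.39]] 
dr [[0.0, 0.0, 0.0], [0.0, 0.0, 0.0], [0.0, 0.0, 0.0]]
```

>>> {"method": "carry_out", "body": {"xyz": [[0.05,0,-0.39],[0.06,0,-0.38],[0.05,0,-0.39],[0,0,0],[0,0,0]], "dr": [[0,0,0],[0,0,0],[0,0,0],[0,0,0],[0,0,0]]}}

```text
time: 30.25
tool_pos: [534.6, 15.3, 107.1]
tcp_rot: [-3.14, 0.385, 3.055]
contact_force: [0.3, -0.0, -1.3]
grip_width: 48.7
```

```bash
python3 - <<'E'
from h import *
from plant import get_obs,capture
o=get_obs();show(o)
goto_col(o,"g3.pkl",[455.2,-204.2,128],-25)
E
```

```text
t 30.25 p [534.6  15.3 107.1] F [ 0.3 -0.  -1.3] M [0.01 0.34 0.03] w 48.7 yhead 84.97 z [ 0.374 -0.035 -0.927] q [-0.12  0.31  2.    0.03  0.44 -1.63]
n 5 d 233.2 ang 35.9
xyz [[0.17, -0.75, -0.1], [0.14, -0.76, -0.08], [0.08, -0.77, -0.06], [0.04, -0.78, -0.05], [-0.02, -0.77, -0.04]] 
dr [[0.06, 0.74, 0.5], [0.07, 0.74, 0.5], [0.06, 0.75, 0.5], [0.06, 0.74, 0.5], [0.06, 0.74, 0.5]]
```

>>> {"method": "carry_out", "body": {"xyz": [[0.17,-0.75,-0.1],[0.14,-0.76,-0.08],[0.08,-0.77,-0.06],[0.04,-0.78,-0.05],[-0.02,-0.77,-0.04],[0,0,0],[0,0,0],[0,0,0]], "dr": [[0.06,0.74,0.5],[0.07,0.74,0.5],[0.06,0.75,0.5],[0.06,0.74,0.5],[0.06,0.74,0.5],[0,0,0],[0,0,0],[0,0,0]]}}

```text
time: 31.25
tool_pos: [455.3, -202.4, 116.2]
tcp_rot: [-3.141, -0.137, 2.707]
contact_force: [-0.0, -1.0, -1.4]
grip_width: 49.1
```

```bash
python3 - <<'E'
from h import *
from plant import get_obs,capture
o=get_obs();show(o);colpose(o,"g3.pkl")
goto_col(o,"g3.pkl",[455.2,-204.2,103],-25,dec=3,n=2)
c=capture("side");cv2.imwrite("pics/n2.png",cv2.resize(c["image"][170:280,240:370],None,fx=6,fy=5.4,interpolation=2))
E
```

```text
t 31.25 p [ 455.3 -202.4  116.2] F [-0.  -1.  -1.4] M [-0.06 -0.13  0.03] w 49.1 yhead 65.12 z [-0.125  0.057 -0.991] q [-0.56  0.48  1.62 -0.02  1.19 -1.69]
collar [ 455.3 -202.8  128.3] [  0.1  -0.  -24.9]
n 2 d 25.3 ang 0.1
xyz [[-0.033, -0.011, 0.208], [-0.033, -0.01, 0.208]] 
dr [[0.003, 0.001, 0.007], [0.003, 0.0, 0.006]]
```

View pics/n2.png

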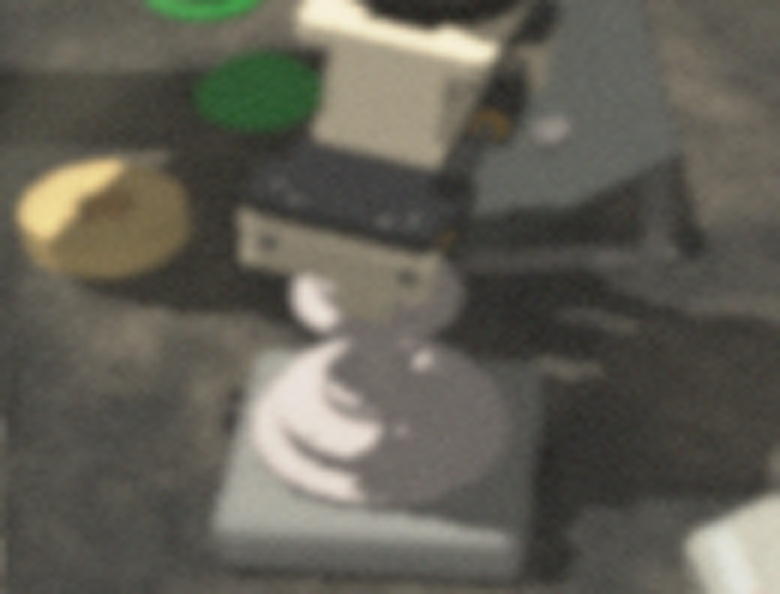

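>>> {"method": "carry_out", "body": {"xyz": [[-0.033,-0.01,0.205],[-0.033,-0.01,0.205],[0,0,0],[0,0,0]], "dr": [[0,0,0],[0,0,0],[0,0,0],[0,0,0]]}}

```text
time: 31.8
tool_pos: [455.5, -205.0, 91.7]
tcp_rot: [-3.14, -0.137, 2.706]
contact_force: [-0.1, -0.2, -1.1]
grip_width: 49.3
```

>>> {"method": "carry_out", "body": {"xyz": [[-0.007,0,0.05],[-0.007,0,0.05],[0,0,0]], "dr": [[0,0,0],[0,0,0],[0,0,0]]}}

```text
time: 32.17
tool_pos: [455.3, -205.0, 85.5]
tcp_rot: [-3.14, -0.137, 2.706]
contact_force: [-0.7, -0.1, -1.8]
grip_width: 48.9
```

>>> {"method": "carry_out", "body": {"xyz": [[-0.007,0,0.05],[0,0,0]], "dr": [[0,0,0],[0,0,0]]}}

```text
time: 32.42
tool_pos: [455.3, -205.0, 82.5]
tcp_rot: [-3.14, -0.137, 2.706]
contact_force: [0.2, 0.3, -1.1]
grip_width: 48.9
```

>>> {"method": "carry_out", "body": {"xyz": [[-0.006,0,0.04],[0,0,0]], "dr": [[0,0,0],[0,0,0]]}}

```text
time: 32.67
tool_pos: [455.4, -205.0, 80.1]
tcp_rot: [-3.14, -0.137, 2.706]
contact_force: [0.3, -0.3, -1.3]
grip_width: 48.5
```

>>> {"method": "carry_out", "body": {"xyz": [[-0.007,0,0.05],[0,0,0]], "dr": [[0,0,0],[0,0,0]]}}

```text
time: 32.92
tool_pos: [455.4, -205.0, 77.0]
tcp_rot: [-3.14, -0.137, 2.706]
contact_force: [0.4, 0.4, -1.1]
grip_width: 49.0
```

>>> {"method": "carry_out", "body": {"xyz": [[-0.004,0,0.03],[0,0,0]], "dr": [[0,0,0],[0,0,0]]}}

```text
time: 33.17
tool_pos: [455.4, -205.0, 75.2]
tcp_rot: [-3.14, -0.137, 2.706]
contact_force: [-0.2, 0.1, -1.5]
grip_width: 49.2
```

>>> {"method": "carry_out", "body": {"xyz": [[-0.003,0,0.02],[0,0,0]], "dr": [[0,0,0],[0,0,0]]}}

```text
time: 33.42
tool_pos: [455.4, -205.0, 74.2]
tcp_rot: [-3.14, -0.137, 2.706]
contact_force: [-0.5, -0.1, 0.7]
grip_width: 49.1
```

Contact begins at 74.2 mm, where I expected 73.4 to 74.4. One more small step, then release.

>>> {"method": "carry_out", "body": {"xyz": [[-0.002,0,0.01],[0,0,0]], "dr": [[0,0,0],[0,0,0]]}}

```text
time: 33.67
tool_pos: [455.5, -205.1, 74.1]
tcp_rot: [-3.14, -0.137, 2.706]
contact_force: [-2.3, 1.1, 4.1]
grip_width: 49.0
```

>>> {"method": "carry_out", "body": {"xyz": [[0,0,0],[0,0,0],[0,0,0],[0,0,0],[0,0,0],[0.015,0,-0.1]], "dr": [[0,0,0],[0,0,0],[0,0,0],[0,0,0],[0,0,0],[0,0,0]], "gripper": 1}}

```text
time: 34.42
tool_pos: [455.2, -204.9, 79.5]
tcp_rot: [-3.14, -0.138, 2.706]
contact_force: [-0.6, -0.6, -0.1]
grip_width: 92.1
```

>>> {"method": "carry_out", "body": {"xyz": [[0.12,0,-0.8],[0.12,0,-0.8],[0.1,0.8,0],[0.1,0.8,0],[0,0.8,0],[0,0.8,0],[0,0,0]], "dr": [[0,0,0],[0,0,0],[0,0,0],[0,0,0],[0,0,0],[0,0,0],[0,0,0]]}}

```text
time: 35.3
tool_pos: [525.5, -22.7, 178.3]
tcp_rot: [-3.141, -0.136, 2.71]
contact_force: [0.0, -0.7, 0.5]
grip_width: 91.9
```

```bash
python3 - <<'E'
from h import *
from plant import get_obs,capture
o=get_obs();show(o)
c=capture("top");cv2.imwrite("pics/p1.png",cv2.resize(c["image"][140:250,210:450],None,fx=3.3,fy=3.3,interpolation=2))
c=capture("side");cv2.imwrite("pics/p2.png",cv2.resize(c["image"][180:290,250:400],None,fx=5.2,fy=5.2,interpolation=2))
E
```

```text
t 35.30 p [525.5 -22.7 178.3] F [ 0.  -0.7  0.5] M [-0.08 -0.03 -0.  ] w 91.9 yhead 65.28 z [-0.124  0.056 -0.991] q [-0.21  0.45  1.46  0.03  1.36 -1.36]
```

View pics/p1.png

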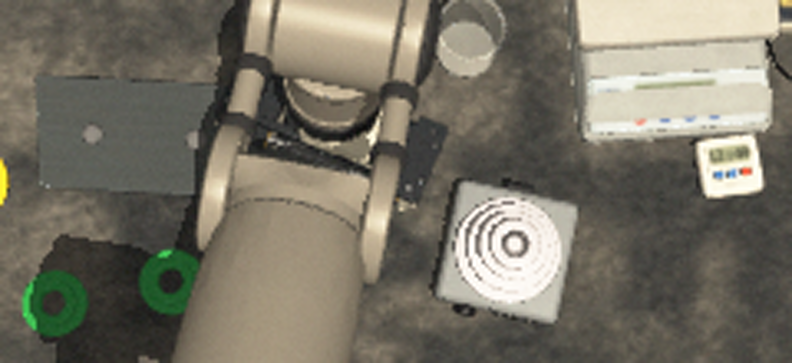

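View pics/p2.png

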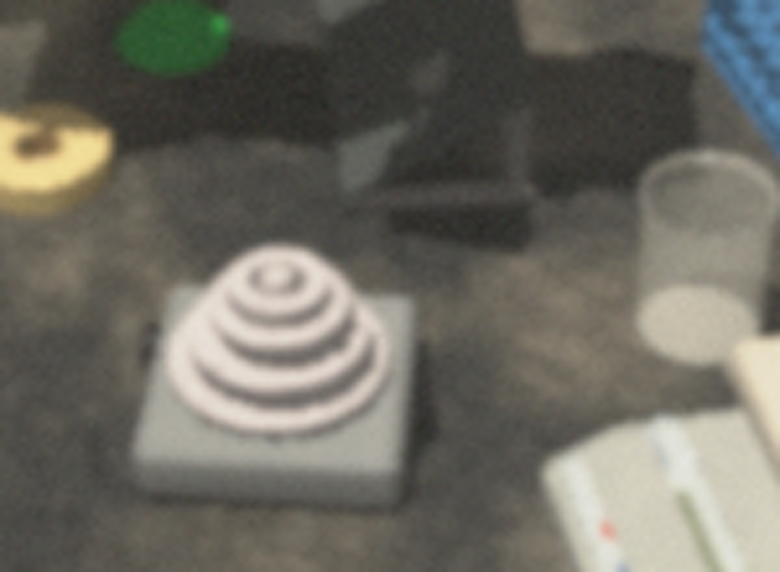

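```bash
python3 -c "
from plant import close_job;print(close_job())"
```

```text
the job is handed in; nothing more can be done
None
```

I put all three collars on the spindle – large, then medium, then small, each hub up – and handed the job in at about 35 s of the 72 s allowed. The hand-in gives no verdict, so the result below rests on my own checks.

**Large collar:** I estimated the square foot's angle from the first pictures and brought the collar down turned to about -25°. It went straight over the foot, so I never had to turn it to search. First contact came at the seat height I had worked out, about 10 mm lower than if it had been resting on the corners. The disc's lower edge in the side picture also fitted the seated height.

**Medium and small collars:** They touched down 19.0 and 36.8 mm above where the large one did, against 18 and 36 mm expected. The side forces were small each time.

**Final pictures:** The stack looks level and centred, with the spindle tip just about flush with the top hub. The gripper was open and well clear, with about zero force on it. The beaker and timer look undisturbed; the little bottle was out of view in the last close-ups, but it was still standing in the picture before the small collar was picked up.

**What disagreed:**
- **Fingertip length:** The real fingertips sit about 30 mm further back along the tool than the description says. My first try closed above the large collar's hub without touching it, so I felt for its disc at up to about 46 N on the fingertips and worked from there.
- **Wrist range:** One wrist joint reached the end of its range with the gripper tilted 30°, so I gripped all the collars at 22° and levelled them afterwards.
- **Side camera:** The side view read about 2 mm off from the top view.

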